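# Zero the opacity tester with its reference cell

## Robot

A 6-joint arm with a two-finger parallel gripper is mounted at the origin on a cart in front of the work surface, level with it; the furniture and walls round the work are solid. World frame = base frame: x ahead of the robot, y to its left, z up, the work surface at z = 0. Lengths are in m, angles in rad, forces in N, time in s.
With the tool pointing down it reaches from about 0.4 to 0.825 m from the base axis. Payload 7 kg.
Tool frame: the origin (TCP) lies midway between the tips of the shut fingers; the grasp point (between the pads) lies 19 mm behind it; z points along the fingers, y is the direction in which the jaws open and shut (so a half turn about z gives the same grasp; the last joint's range is limited). The gripper opens to 85 mm and grips with 20 to 120 N. Pads are 22 mm wide; open, the fingers measure 114 mm over their backs; the gripper's body (76 mm by 85 mm) begins 54 mm behind the grasp point. The pads swing forward as they close: fully open they stand 13 mm farther back than shut.
Start: joints at [-0.884, 0.359, 0.012, 0, -1.224, -0.288], TCP at [0.262, -0.622, 0.209] pointing down, gripper open.
Joint ranges: [-3.07, 3.07], [-1.43, 2.12], [-1.02, 1.25], [-3.03, 1.67], [-3.05, -0], [-3.03, 3.03]. Speed limits (rad/s): [2.39, 2.39, 3.01, 3.14, 3.14, 3.14].

## Interface

Orientations are given as a unit quaternion [w, x, y, z].
In Python, from plant import get_obs, camera, get_calibration, finish_job gives the robot as it stands.
- The arm moves only by the tool jog_arm, never from a script. Its arguments are lists of equal length, an entry for each row: "rot": the turn, a rotation vector about the tool's x, y, z in degrees, a list of three; "travel": the shift along the tool's x, y, z in cm, a list of three; "hand": the closure, from -1 (fully open) to 1 (shut), so that 0 is half open. In form: {"rot": [[ax, ay, az], ...], "travel": [[dx, dy, dz], ...], "hand": [hand, ...]}. A call has 1 to 20 rows; each row shifts and turns the pose as measured when the row begins, along the tool's axes as they then stand; what a row does not reach is not made up. A row lasts 1/8 s, in which the tool goes at most 62.5 mm and 10.7 degrees, less where a joint would pass 70% of its speed; a pose out of reach is approached as far as the arm can. A call is refused whole if a number of a shift passes 6.25 or a number of a turn 10.7, either way. A call with a gripper value outside its range is refused whole. The fingers move at their own pace and stop on an object; the grip force is fixed at half the most. Time passes only in rows, so rows that do not move let the fingers close. It gives the time, the measured TCP pose, the force and the opening at its end, in the units of the state.
- get_obs(): the state, without advancing time (a new reading comes with each control period).
- camera(name): name is "scene" or "side" or "wrist"; returns (picture, depth): 384x512x3 uint8, red, green, blue; 384x512 float32, m along the optical axis (not along the pixel's ray), 0 where there is no reading.
- get_calibration(name): a dict with "fx", "fy", "cx", "cy" (pixels), "k1" (the pictures are not rectified: a ray, as slopes to the right and down, at radius r is drawn at 1 + k1 r^2 times it, then the intrinsics apply), "extrinsics" (4x4, takes a point from camera to world coordinates). Camera axes: x right, y down, z forward; pixel columns grow to the right and rows downward; lengths in m; the calibration is good to about 2 mm. A picture is of the moment at which its call begins: read the wrist's pose just before it. get_calibration takes no time and is no camera call; for the wrist camera it gives the pose at the moment of the call.
- finish_job(): hands the job in, once; it reports no verdict.
The state is a dict: "time_s": time; "qpos": joint angles; "joint_vel": joint speeds; "joint_efforts": joint torques, N m; "ee_pos": TCP position; "tool_rot": TCP orientation; "wrist_force": force on the tool from outside, world axes, zero at the start; "moment": the same for the moment, N m; "grip_width": finger opening in m.
Only numpy, scipy, OpenCV 4.12 (cv2) and the standard library are available. Lean on these libraries where they do the work, as an engineer would, in place of code of your own. Each camera call takes 0.05 s, during which the arm holds its last target.

## Task

Zero the opacity tester: stand the reference cell upright and fully home in the square pocket, turned so that its two clear faces look at the lamp and the receiver, and let go of it; never touch its clear panes with the fingers. Then take the stylus from its block, push the recessed button in the sloping panel right down with the stylus tip and hold it about half a second, and put the stylus back in its hole. Leave the tin and the tape roll where they are.

Things in the scene. Friction and masses are not known exactly. Their poses are not given: they have to be found in the camera images.
- cell_mid (a point): centre of the reference cell: upright metal-framed block 44 x 44 x 95 mm, about 0.28 kg, this point 47.5 mm above its underside; z up. Its faces across its own x axis are the clear ones; the faces across its own y axis are plain metal, flat from bottom to top, 44 mm apart: grip these. A half turn makes no difference.
- pocket (a point): centre of the floor of the tester's square pocket, 8 mm above the bench, 22 mm below the deck. Axes are the tester's: z up, y along the light path (lamp at y+, receiver at y-), x from the console to the back. The pocket is 48 x 48 mm (cell plus 4), sides along x and y, with a chamfered mouth; the cell fits in all four quarter turns, and is right with its own x along this y.
- button_top (a point): centre of the top of the push button in the sloping panel of the tester's console; z points out of the panel, 35 degrees from vertical towards the tester's x-. A 21 mm black disc lying 9 mm deep in a bore 24 mm wide; hold the stylus along the bore. It moves with the button.
- zero_button (a joint): how far the button is pushed in, m: 0 released, 0.006 right down. It springs back; it takes 1.2 N to start and 4.8 N to reach the stop.
- stylus_mid (a point): centre of the stylus: round steel rod 150 mm long, 120 g, upright in its block; z along the rod from tip to top. 17 mm thick from 42 mm above the tip up to the top, below that tapering to an 8 mm tip (the lowest 28 mm). This point is 75 mm above the tip and 21 mm above the block; the rod stands 96 mm clear of the block.
- stylus_tip (a point): the tip (lower end) of the stylus, 75 mm from its centre; z along the rod from tip to top
- stand_hole (a point): centre of the mouth of the stylus hole, in the top of a steel block 76 x 76 x 60 mm fixed to the bench; z up. The hole is upright, 20 mm in diameter (1.5 mm wider than the rod all round), chamfered by 4 mm and 54 mm deep; the stylus tip stands on its floor.
- grease_tin: a bystander: round metal tin with a lid, 72 mm in diameter and 38 mm high; origin at the centre of its underside, z up.
- tape_roll: a bystander: roll of tape lying flat, 105 mm in diameter and 45 mm high; origin at the centre of its underside, z up.
- cell_glass: the cell's two clear panes, 34 mm wide, 23 to 81 mm above the underside, set back 2 mm in the faces across x; origin at the centre of the cell's underside, axes as the cell's
- tester: the opacity tester, fixed to the bench, its console to the robot's left (give or take 15 degrees); origin on the bench under the pocket, axes as pocket. Deck 104 x 170 mm, 30 mm high. Towers 60 (x) x 44 (y) mm, 92 mm high, inner faces 40 mm from the pocket centre at y+ and y-: no room for fingers there. The console, 120 mm wide and up to 55 mm high, reaches from x -45 to -137 mm.
Things that resemble listed ones, but are neither listed nor needed, are in the scene too. Of the things like the part that bears cell_mid, leave any that is black; of the rest the larger one is meant.

How it is judged:
On the way, in this order (a step that is already met when the one before it is completed fails the run):
1. the cell stands fully home in the pocket, clear faces in the light path, and is let go (z of cell_mid in the frame of pocket below 0.051 m and horizontal distance between cell_mid and pocket below 0.005 m and angle between cell_mid's own z axis and vertical below 0.08 rad and angle between the x axis of cell_mid and the y axis of pocket, either way round below 0.15 rad and contact force between the fingers and cell below 0.1 N), for 0.2 s.
2. the button is pushed right down with the stylus while the cell stands in the light path (value of joint zero_button above 0.0045 m and contact force between stylus and zero_button above 0.5 N and contact force between the fingers and zero_button below 0.1 N and z of cell_mid in the frame of pocket below 0.051 m and angle between the x axis of cell_mid and the y axis of pocket, either way round below 0.15 rad), for 0.2 s.
At the end, for the whole second after the job is handed in: Cell upright (4.5 degrees) on the pocket floor (3.5 mm), centred within 5 mm, clear faces square to the light path within 8.5 degrees; button sprung back within 1 mm; stylus in its hole, tip at least 45 mm below the mouth and leaning under 10 degrees; both released and at rest (z of cell_mid in the frame of pocket below 0.051 m and horizontal distance between cell_mid and pocket below 0.005 m and angle between cell_mid's own z axis and vertical below 0.08 rad and angle between the x axis of cell_mid and the y axis of pocket, either way round below 0.15 rad and value of joint zero_button below 0.001 m and horizontal distance between stylus_tip and stand_hole below 0.012 m and z of stylus_tip in the frame of stand_hole below -0.045 m and angle between stylus_mid's own z axis and vertical below 0.17 rad and linear speed of each of stylus, cell below 0.02 m/s); the robot touches nothing.
It fails at once if the fingers touch a clear pane of the cell (contact force between the fingers and cell_glass above 0.3 N).
It fails at once if the tin is moved by more than 20 mm (distance of grease_tin from where it was at the start of the episode above 0.02 m).
It fails at once if the tape roll is moved by more than 20 mm (distance of tape_roll from where it was at the start of the episode above 0.02 m).
It also fails if it takes over 72 s, if anything falls off the work surface, if the arm or the gripper's body presses on something with over 40 N, if the wrist force passes 120 N, or if a joint passes its speed limit or range.

## Working session

There is one attempt and no reset: what is moved stays moved. The work goes in short steps, Python scripts to look and compute and a tool call to move; the robot and the scene stay as the last step left them, time stands still between calls to the robot, and variables do not carry over. Pictures are saved under pics/ and viewed, and the job is handed in when it is done.

Besides the shell and the picture viewer there is one more tool, called after "Request:" by a JSON object that holds its "op" and its "data", one argument or row to a line. jog_arm: Moves the arm, as the interface text tells. Its arguments: {"type":"object","properties":{"rot":{"type":"array","items":{"type":"array","items":{"type":"number"}}},"travel":{"type":"array","items":{"type":"array","items":{"type":"number"}}},"hand":{"type":"array","items":{"type":"number"}}},"required":["rot","travel","hand"]}

```bash
ls; mkdir -p pics; cat > h.py <<'E'
import numpy as np, cv2
from scipy.spatial.transform import Rotation as R
from plant import get_obs, camera, get_calibration, finish_job
def snap(n,tag):
    c=get_calibration(n); p,d=camera(n); cv2.imwrite(f'pics/{tag}.png',p[:,:,::-1]); np.savez(f'pics/{tag}.npz',p=p,d=d,E=c['extrinsics'],k=[c[x] for x in('fx','fy','cx','cy','k1')]); return p,d,c
def load(tag):
    z=np.load(f'pics/{tag}.npz'); return z['p'],z['d'],z['E'],z['k']
def rays(uv,k):
    fx,fy,cx,cy,k1=k; uv=np.atleast_2d(np.array(uv,float))
    K=np.array([[fx,0,cx],[0,fy,cy],[0,0,1]])
    q=cv2.undistortPoints(uv[:,None],K,np.array([k1,0,0,0.]))[:,0]
    return np.c_[q,np.ones(len(q))]
def onplane(uv,E,k,z):
    r=rays(uv,k)@E[:3,:3].T; o=E[:3,3]; return o+r*((z-o[2])/r[:,2])[:,None]
def bydepth(uv,d,E,k):
    uv=np.atleast_2d(uv); r=rays(uv,k); dd=d[uv[:,1].astype(int),uv[:,0].astype(int)]
    return (r*dd[:,None])@E[:3,:3].T+E[:3,3]
def cloud(d,E,k):
    v,u=np.mgrid[0:d.shape[0],0:d.shape[1]]; P=bydepth(np.c_[u.ravel(),v.ravel()],d,E,k).reshape(*d.shape,3); P[d==0]=np.nan; return P
def proj(P,E,k):
    P=np.atleast_2d(P); fx,fy,cx,cy,k1=k
    Ei=np.linalg.inv(E); K=np.array([[fx,0,cx],[0,fy,cy],[0,0,1]])
    return cv2.projectPoints(P@Ei[:3,:3].T+Ei[:3,3],np.zeros(3),np.zeros(3),K,np.array([k1,0,0,0.]))[0][:,0]
def Rt(o): w,x,y,z=o['tool_rot']; return R.from_quat([x,y,z,w]).as_matrix()
E
python3 - <<'E'
from h import *
np.set_printoptions(precision=4,suppress=True)
for n in('scene','side','wrist'):
    p,d,c=snap(n,n+'0'); print(n,c)
o=get_obs(); print(o); print(Rt(o))
E
```

```text
pics
scene {'fx': 399.43227971313934, 'fy': 399.43227971313934, 'cx': 257.23865708999404, 'cy': 190.58477926770482, 'k1': -0.1409561955658541, 'extrinsics': array([[-0.6133, -0.6181,  0.4918, -0.0921],
       [-0.7898,  0.4734, -0.3901,  0.709 ],
       [ 0.0083, -0.6276, -0.7785,  0.9937],
       [ 0.    ,  0.    ,  0.    ,  1.    ]])}
side {'fx': 409.0780906009587, 'fy': 409.0780906009587, 'cx': 255.15254343066212, 'cy': 190.85248720477176, 'k1': -0.02152016752600187, 'extrinsics': array([[-0.8892, -0.2639,  0.3738,  0.0709],
       [-0.4576,  0.5132, -0.7261,  1.0416],
       [-0.0002, -0.8167, -0.5771,  0.673 ],
       [ 0.    ,  0.    ,  0.    ,  1.    ]])}
wrist {'fx': 314.26853140295424, 'fy': 314.26853140295424, 'cx': 255.69001268904753, 'cy': 190.8450180459552, 'k1': -0.07987794750554951, 'extrinsics': array([[-0.3868,  0.8772,  0.2845,  0.1884],
       [ 0.9222,  0.3671,  0.1218, -0.6529],
       [ 0.0024,  0.3094, -0.9509,  0.3732],
       [ 0.    ,  0.    ,  0.    ,  1.    ]])}
{'time_s': 0.15, 'qpos': array([-0.8839,  0.3592,  0.0113, -0.0002, -1.2241, -0.2881]), 'joint_vel': array([-0.0001, -0.0032,  0.0022,  0.0009, -0.0006, -0.0018]), 'joint_efforts': array([ -0.0005, -58.3877,  29.3647,   6.9405,  -0.0043,   0.    ]), 'ee_pos': array([ 0.2619, -0.6217,  0.2085]), 'tool_rot': array([-0.0002, -0.198 ,  0.9802,  0.0006]), 'wrist_force': array([-0.6841, -0.6235,  0.5628]), 'moment': array([0.0156, 0.0356, 0.0252]), 'grip_width': 0.0849488710401778}
[[-0.9216 -0.3882 -0.0006]
 [-0.3882  0.9216  0.0011]
 [ 0.0001  0.0013 -1.    ]]
```

View pics/scene0.png

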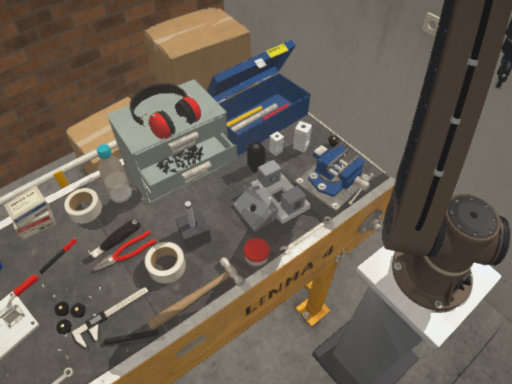

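View pics/side0.png

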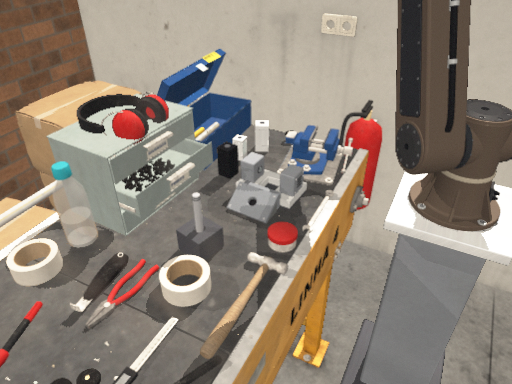

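View pics/wrist0.png

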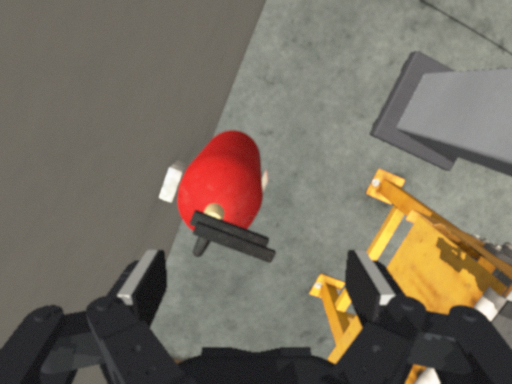

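Scene view: tester near (275,195), stylus block (192,225), tin (257,249), tape roll (165,262). There are three cell-like blocks: black (256,153), white (277,143) and white (302,136). Next I'll crop and measure them.

```bash
python3 - <<'E'
from h import *
np.set_printoptions(precision=4,suppress=True)
for t,(x0,y0,x1,y1) in (('scene0',(225,110,325,230)),('side0',(205,105,325,230))):
    p,d,E,k=load(t); c=cv2.resize(p[y0:y1,x0:x1],None,fx=4.7,fy=4.7,interpolation=cv2.INTER_CUBIC); cv2.imwrite(f'pics/crop_{t}.png',c[:,:,::-1])
p,d,E,k=load('scene0');P=cloud(d,E,k)
for uv in((277,150),(302,140),(302,128),(276,136),(256,145),(332,141),(192,232),(189,209),(257,244),(165,248),(270,172)): print(uv,P[uv[1],uv[0]])
E
```

```text
(277, 150) [0.6207 0.0599 0.0227]
(302, 140) [ 0.5837 -0.0177  0.0532]
(302, 128) [ 0.5966 -0.0241  0.0949]
(276, 136) [0.6352 0.0554 0.0746]
(256, 145) [0.6269 0.1462 0.0933]
(332, 141) [ 0.5336 -0.1163  0.03  ]
(192, 232) [0.4922 0.4755 0.0584]
(189, 209) [0.509  0.463  0.1382]
(257, 244) [0.362  0.3472 0.0367]
(165, 248) [0.508  0.5583 0.0342]
(270, 172) [0.5105 0.1829 0.0927]
```

View pics/crop_scene0.png

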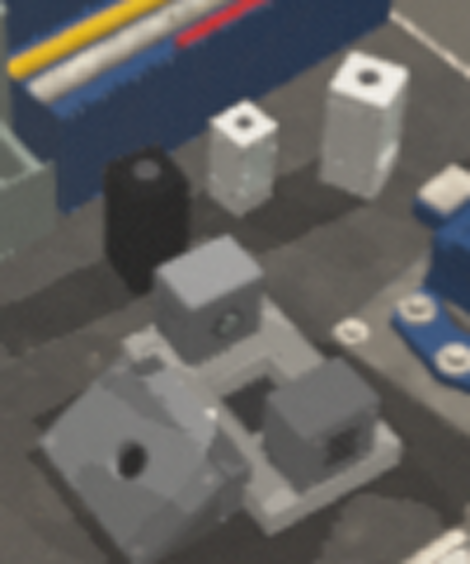

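View pics/crop_side0.png

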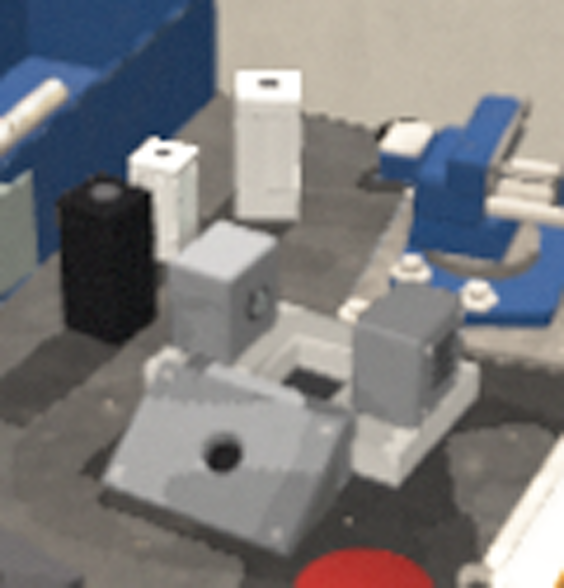

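Of the blocks, the left one (256,153) is black, so I leave it. The white one at (277,143) is about 75 mm high, too small. The white one at (302,136) has its top at 95 mm, so it is the cell. I'll take closer views with the wrist camera.

```bash
cat >> h.py <<'E'
def toolR(xdir_deg, zdir=(0,0,-1)):
    z=np.array(zdir,float); z/=np.linalg.norm(z); a=np.radians(xdir_deg); x=np.array([np.cos(a),np.sin(a),0]); x-=z*(x@z); x/=np.linalg.norm(x)
    return np.c_[x,np.cross(z,x),z]
def plan(pos,Rm,n=None,vmax=5.0,wmax=9.0,start=None):
    """straight rows from current pose to pos/R; prints rounded numbers"""
    o=get_obs(); p=o['ee_pos'].copy(); C=Rt(o)
    if start is not None: p,C=start
    d=np.array(pos)-p; rv=R.from_matrix(C.T@Rm).as_rotvec(degrees=True)
    if n is None: n=max(1,int(np.ceil(max(np.linalg.norm(d)*100/vmax,np.linalg.norm(rv)/wmax))))
    st=R.from_rotvec(rv/n,degrees=True).as_matrix()
    for i in range(n):
        t=C.T@(d/n)*100; print(i,'rot',np.round(rv/n,2),'trav',np.round(t,2)); C=C@st
    return
E
python3 - <<'E'
from h import *
plan([0.50,0.06,0.31],toolR(180))
E
```

```text
0 rot [ 0.   -0.    1.52] trav [-3.23  3.57 -0.67]
1 rot [ 0.   -0.    1.52] trav [-3.13  3.66 -0.67]
2 rot [ 0.   -0.    1.52] trav [-3.03  3.74 -0.67]
3 rot [ 0.   -0.    1.52] trav [-2.93  3.82 -0.67]
4 rot [ 0.   -0.    1.52] trav [-2.83  3.89 -0.67]
5 rot [ 0.   -0.    1.52] trav [-2.73  3.97 -0.67]
6 rot [ 0.   -0.    1.52] trav [-2.62  4.04 -0.67]
7 rot [ 0.   -0.    1.52] trav [-2.51  4.11 -0.67]
8 rot [ 0.   -0.    1.52] trav [-2.4   4.17 -0.67]
9 rot [ 0.   -0.    1.52] trav [-2.29  4.24 -0.67]
10 rot [ 0.   -0.    1.52] trav [-2.18  4.29 -0.68]
11 rot [ 0.   -0.    1.52] trav [-2.06  4.35 -0.68]
12 rot [ 0.   -0.    1.52] trav [-1.94  4.4  -0.68]
13 rot [ 0.   -0.    1.52] trav [-1.83  4.45 -0.68]
14 rot [ 0.   -0.    1.52] trav [-1.71  4.5  -0.68]
```

Request:
{"op": "jog_arm", "data": {
  "rot": [
    [0,0,0],
    [0,0,1.5],
    [0,0,1.5],
    [0,0,1.5],
    [0,0,1.5],
    [0,0,1.5],
    [0,0,1.5],
    [0,0,1.5],
    [0,0,1.5],
    [0,0,1.5],
    [0,0,1.5],
    [0,0,1.5],
    [0,0,1.5],
    [0,0,1.5],
    [0,0,1.5],
    [0,0,0]
  ],
  "travel": [
    [0,0,-4],
    [-3.2,3.6,-2],
    [-3.1,3.7,-1],
    [-3.0,3.7,-1],
    [-2.9,3.8,-1],
    [-2.8,3.9,-1],
    [-2.7,4.0,-0.5],
    [-2.6,4.0,0],
    [-2.5,4.1,0],
    [-2.4,4.2,0],
    [-2.3,4.2,0],
    [-2.2,4.3,0],
    [-2.1,4.4,0],
    [-1.9,4.4,0],
    [-1.8,4.5,0],
    [0,0,0]
  ],
  "hand": [-1,-1,-1,-1,-1,-1,-1,-1,-1,-1,-1,-1,-1,-1,-1,-1]
}}

```text
time_s: 2.15
ee_pos: [0.4883, 0.035, 0.3157]
tool_rot: [-0.001, -0.009, 1.0, 0.004]
wrist_force: [-0.5, -0.2, -0.9]
grip_width: 0.0856
```

```bash
python3 - <<'E'
from h import *
p,d,c=snap('wrist','w1'); print(c['extrinsics'][:3,3],get_obs()['ee_pos'])
E
```

```text
[0.40895696 0.03203334 0.48071437] [0.48788494 0.03377257 0.31589005]
```

View pics/w1.png

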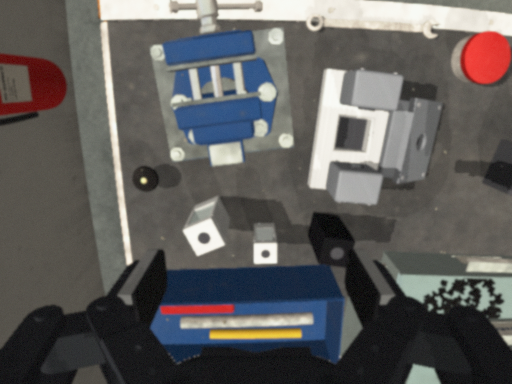

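Wrist view: cell top at (205,238), small white block (264,252), black block (333,245), tester pocket (352,134), tin (488,58).

```bash
python3 - <<'E'
from h import *
np.set_printoptions(precision=4,suppress=True)
p,d,E,k=load('w1')
a=cv2.resize(p[185:270,170:290],None,fx=6,fy=6,interpolation=cv2.INTER_CUBIC)
cv2.imwrite('pics/w1a.png',a[:,:,::-1])
b=cv2.resize(p[60:215,300:450],None,fx=3.8,fy=3.8,interpolation=cv2.INTER_CUBIC)
cv2.imwrite('pics/w1b.png',b[:,:,::-1])
P=cloud(d,E,k)
Z=P[...,2]
# cell top
m=(abs(Z-.095)<.006); m[:, :150]=0; m[:,260:]=0; m[:190]=0;m[265:]=0
c=max(cv2.findContours(m.astype(np.uint8),cv2.RETR_EXTERNAL,cv2.CHAIN_APPROX_NONE)[0],key=cv2.contourArea)
q=onplane(c[:,0],E,k,.095)[:,:2]; r=cv2.minAreaRect((q*1000).astype(np.float32)); print('cell',r,np.nanmedian(Z[m]))
for nm,z,t,box in(('towers',.092,.006,(60,215,310,440)),('deck',.03,.004,(60,215,300,400))):
    m=(abs(Z-z)<t); mm=np.zeros_like(m); mm[box[0]:box[1],box[2]:box[3]]=m[box[0]:box[1],box[2]:box[3]]
    for c in cv2.findContours(mm.astype(np.uint8),cv2.RETR_CCOMP,cv2.CHAIN_APPROX_NONE)[0]:
        if cv2.contourArea(c)>150:
            q=onplane(c[:,0],E,k,z)[:,:2]; print(nm,cv2.minAreaRect((q*1000).astype(np.float32)),c[:,0].mean(0))
E
```

```text
cell ((598.574951171875, -31.756568908691406), (45.73850631713867, 44.35453796386719), 25.793920516967773) 0.09472308032296828
towers ((527.236572265625, 171.4673614501953), (60.509037017822266, 43.91720962524414), 84.44451141357422) [357.7042 186.6549]
towers ((404.2561340332031, 180.721923828125), (60.92530059814453, 45.47088623046875), 85.900634765625) [376.1875  89.7562]
deck ((465.9266357421875, 174.9222869873047), (100.77960968017578, 169.538818359375), 85.79376983642578) [343.2207 131.1444]
deck ((466.0897521972656, 176.7257537841797), (51.29745864868164, 51.784568786621094), 85.57740783691406) [352.6308 133.3385]
```

View pics/w1a.png

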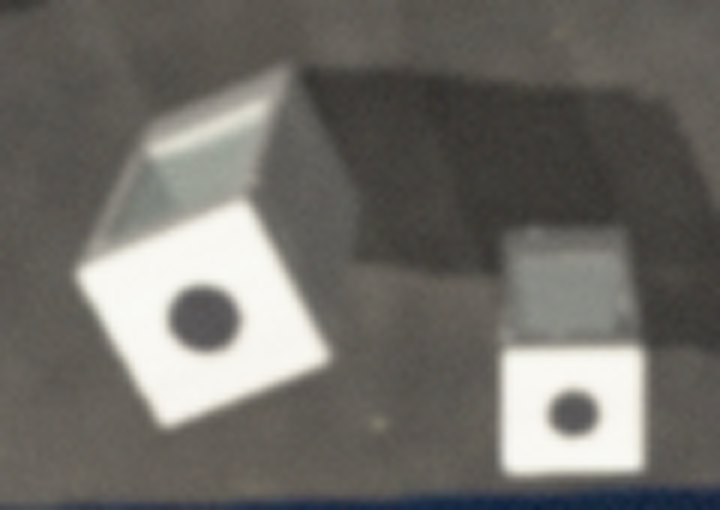

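View pics/w1b.png

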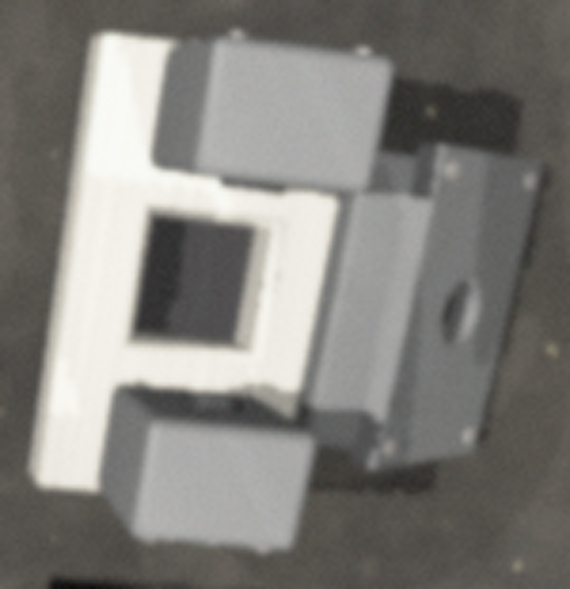

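The cell's clear face is the recessed pane on the near/right side, at crop (200,160). The tester axes follow from the towers and pocket. Next I refine the cell's yaw by colour.

```bash
python3 - <<'E'
from h import *
np.set_printoptions(precision=4,suppress=True)
p,d,E,k=load('w1')
m=(p.min(2)>190).astype(np.uint8); m[:195]=0;m[262:]=0;m[:,:175]=0;m[:,235:]=0
c=max(cv2.findContours(m,cv2.RETR_EXTERNAL,cv2.CHAIN_APPROX_NONE)[0],key=cv2.contourArea)
q=onplane(c[:,0],E,k,.095)[:,:2]; r=cv2.minAreaRect((q*1000).astype(np.float32)); print(r); print(cv2.boxPoints(r))
plan([0.585,-0.032,0.215],toolR(203))
o=get_obs(); print(o['qpos'])
E
```

```text
((600.0191040039062, -32.64839172363281), (43.498634338378906, 42.600799560546875), 24.675363540649414)
[[571.3633 -22.3728]
 [589.1481 -61.0836]
 [628.6749 -42.924 ]
 [610.8901  -4.2132]]
0 rot [ 0.12 -0.01 -5.5 ] trav [-2.4  -1.71  2.5 ]
1 rot [ 0.12 -0.01 -5.5 ] trav [-2.23 -1.92  2.51]
2 rot [ 0.12 -0.01 -5.5 ] trav [-2.03 -2.12  2.51]
3 rot [ 0.12 -0.01 -5.5 ] trav [-1.82 -2.3   2.52]
[ 0.4648 -0.007  -0.1969 -0.0085 -1.3796 -2.0164]
```

Request:
{"op": "jog_arm", "data": {
  "rot": [
    [0,0,-6],
    [0,0,-6],
    [0,0,-6],
    [0,0,-6],
    [0,0,0],
    [0,0,0]
  ],
  "travel": [
    [-2.4,-1.7,2.5],
    [-2.2,-1.9,2.5],
    [-2.0,-2.1,2.5],
    [-1.8,-2.3,2.5],
    [-0.8,-0.8,0.2],
    [0,0,0]
  ],
  "hand": [-1,-1,-1,-1,-1,-1]
}}

```text
time_s: 2.95
ee_pos: [0.597, -0.0401, 0.2123]
tool_rot: [0.001, -0.221, 0.975, 0.004]
wrist_force: [-0.4, -0.6, 0.5]
grip_width: 0.0858
```

```bash
python3 - <<'E'
from h import *
np.set_printoptions(precision=4,suppress=True)
p,d,c=snap('wrist','w2'); o=get_obs(); C=Rt(o); print(o['ee_pos'],C)
p,d,E,k=load('w2')
m=(p.min(2)>190).astype(np.uint8)
for c in cv2.findContours(m,cv2.RETR_EXTERNAL,cv2.CHAIN_APPROX_NONE)[0]:
  if cv2.contourArea(c)>500:
    q=onplane(c[:,0],E,k,.095)[:,:2]; r=cv2.minAreaRect((q*1000).astype(np.float32)); print(r,c[:,0].mean(0))
E
```

```text
[ 0.5966 -0.0398  0.2124] [[-0.902  -0.4316 -0.0003]
 [-0.4316  0.902   0.0093]
 [-0.0037  0.0085 -1.    ]]
((626.1022338867188, 34.87012481689453), (35.71603012084961, 47.979618072509766), 1.8370643854141235) [311.1654 234.5591]
((600.4340209960938, -32.908878326416016), (43.19701385498047, 43.1157112121582), 25.24687385559082) [259.9477 184.1105]
((485.21533203125, -0.5932579040527344), (24.287057876586914, 38.899295806884766), 5.653814315795898) [350.2558  85.1783]
((477.0616455078125, 123.69342803955078), (87.26698303222656, 138.1378173828125), 85.58409118652344) [456.8677 131.3069]
((588.2660522460938, -156.38803100585938), (9.239543914794922, 208.5330047607422), 89.98160552978516) [144.7009 104.5411]
```

View pics/w2.png

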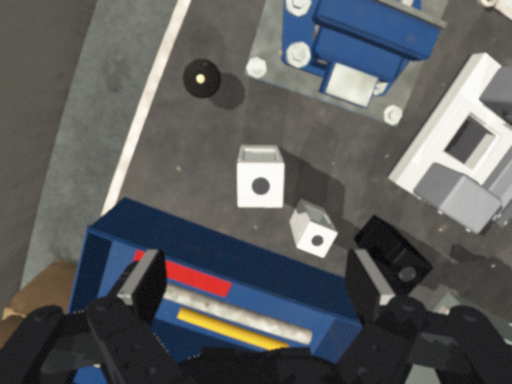

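```bash
python3 - <<'E'
from h import *
np.set_printoptions(precision=4,suppress=True)
P=[]
for t in('w1','w2','scene0','side0'):
    p,d,E,k=load(t); P.append(cloud(d,E,k).reshape(-1,3))
P=np.vstack(P); 
a=np.radians(205.4); x=np.array([np.cos(a),np.sin(a)]); y=np.array([np.sin(a),-np.cos(a)])
D=P[:,:2]-[0.6004,-0.0329]; X=D@x; Y=D@y
for lo,hi in((.03,.1),(.1,.13),(.13,.25)):
  m=(abs(X)<.05)&(abs(Y)<.075)&(P[:,2]>lo)&(P[:,2]<hi)
  m&=~((abs(X)<.026)&(abs(Y)<.026))
  print(lo,m.sum()); 
  if m.sum(): print(X[m].min(),X[m].max(),Y[m].min(),Y[m].max(),np.c_[X,Y,P[:,2]][m][::max(1,m.sum()//6)])
plan([0.6004,-0.0329,0.12],toolR(205.3)); plan([0.6004,-0.0329,0.05],toolR(205.3))
E
```

```text
0.03 167
-0.049984431626611904 0.01706912422525334 0.02643139577730984 0.062314887541240704 [[-0.0474  0.0546  0.0318]
 [-0.0472  0.0545  0.0598]
 [-0.0488  0.0538  0.0725]
 [-0.0471  0.0541  0.0509]
 [-0.0479  0.0538  0.0661]
 [-0.0498  0.056   0.0724]
 [-0.0482  0.0551  0.0463]]
0.1 0
0.13 109
-0.0033843497645029146 0.01632727553901619 -0.04887132524001984 0.037662345281361156 [[ 0.0163 -0.0483  0.2498]
 [ 0.0125 -0.0483  0.2476]
 [ 0.0106  0.0372  0.2496]
 [ 0.007   0.0373  0.2489]
 [ 0.0039 -0.0482  0.2477]
 [ 0.0022 -0.0484  0.2495]
 [-0.0034 -0.0485  0.2495]]
0 rot [0.24 0.11 0.14] trav [-0.3   0.19  4.62]
1 rot [0.24 0.11 0.14] trav [-0.31  0.21  4.62]
0 rot [0.12 0.05 0.07] trav [-0.15  0.08  4.06]
1 rot [0.12 0.05 0.07] trav [-0.15  0.09  4.06]
2 rot [0.12 0.05 0.07] trav [-0.15  0.1   4.06]
3 rot [0.12 0.05 0.07] trav [-0.16  0.11  4.06]
```

Request:
{"op": "jog_arm", "data": {
  "rot": [
    [0.2,0.1,0],
    [0.2,0.1,0],
    [0,0,0],
    [0,0,0]
  ],
  "travel": [
    [-0.3,0.2,4.6],
    [-0.3,0.2,4.6],
    [0,0,0.5],
    [0,0,0]
  ],
  "hand": [-1,-1,-1,-1]
}}

```text
time_s: 3.5
ee_pos: [0.6021, -0.0314, 0.1215]
tool_rot: [0.006, -0.221, 0.975, 0.0]
wrist_force: [-0.1, -0.6, 1.1]
grip_width: 0.0852
```

```bash
python3 - <<'E'
from h import *
np.set_printoptions(precision=4,suppress=True)
o=get_obs(); print(o['ee_pos'],Rt(o))
plan([0.6004,-0.0329,0.05],toolR(205.3),n=3)
p,d,c=snap('wrist','w3')
E
```

```text
[ 0.6021 -0.0314  0.1215] [[-0.9025 -0.4305  0.0108]
 [-0.4305  0.9026  0.0032]
 [-0.0111 -0.0018 -0.9999]]
0 rot [-0.03  0.21  0.07] trav [ 0.1  -0.02  2.38]
1 rot [-0.03  0.21  0.07] trav [ 0.09 -0.02  2.38]
2 rot [-0.03  0.21  0.07] trav [ 0.08 -0.02  2.38]
```

View pics/w3.png

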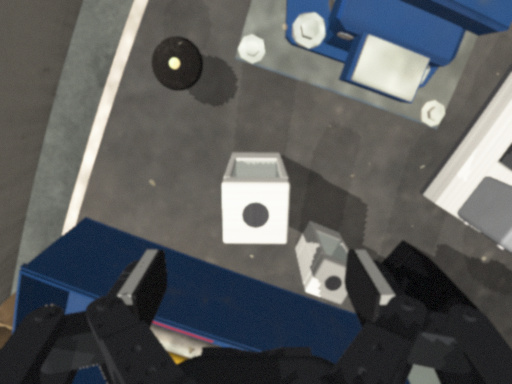

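The cell is centred between the fingers, at (255,200). I descend and grip.

Request:
{"op": "jog_arm", "data": {
  "rot": [
    [0,0.2,0],
    [0,0.2,0],
    [0,0.2,0],
    [0,0,0],
    [0,0,0],
    [0,0,0],
    [0,0,0],
    [0,0,0],
    [0,0,0]
  ],
  "travel": [
    [0.1,0,2.3],
    [0.1,0,2.3],
    [0.1,0,2.3],
    [0,0,0.2],
    [0,0,0],
    [0,0,0],
    [0,0,0],
    [0,0,0],
    [0,0,0]
  ],
  "hand": [-1,-1,-1,-1,1,1,1,1,1]
}}

```text
time_s: 4.68
ee_pos: [0.6081, -0.0309, 0.0639]
tool_rot: [0.011, -0.221, 0.975, -0.001]
wrist_force: [-0.4, 0.0, -2.4]
grip_width: 0.0422
```

```bash
python3 - <<'E'
from h import *
np.set_printoptions(precision=4,suppress=True)
o=get_obs(); print(o['ee_pos'],o['grip_width'],o['wrist_force']);print(Rt(o))
p,d,c=snap('wrist','w4')
E
```

```text
[ 0.6081 -0.0309  0.0639] 0.042182364845005 [-0.3977  0.0054 -2.3505]
[[-0.9022 -0.4307  0.0224]
 [-0.4307  0.9025  0.0031]
 [-0.0215 -0.0068 -0.9997]]
```

View pics/w4.png

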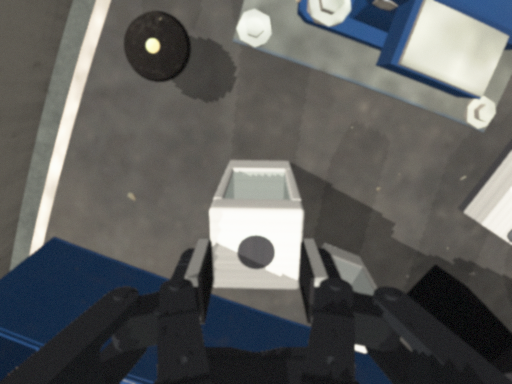

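```bash
python3 - <<'E'
from h import *
np.set_printoptions(precision=4,suppress=True)
o=get_obs(); print(o['qpos'],o['joint_vel'],o['joint_efforts'],o['wrist_force'],o['moment'])
p,d,c=snap('side','s4')
p,d,c=snap('scene','c4')
E
```

```text
[ 0.2718  0.3675 -0.3409  0.0041 -0.8399 -1.4   ] [-0.0003  0.0015  0.0026  0.0008  0.0004 -0.0006] [ -0.1712 -55.0662  24.7103   6.0695   0.0188   0.001 ] [ 0.6097  0.0363 -2.5092] [0.1247 0.0515 0.0372]
```

View pics/s4.png

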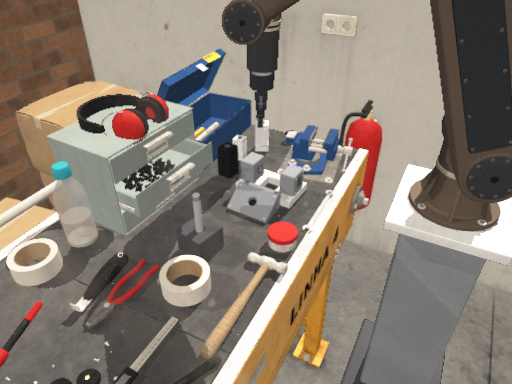

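View pics/c4.png

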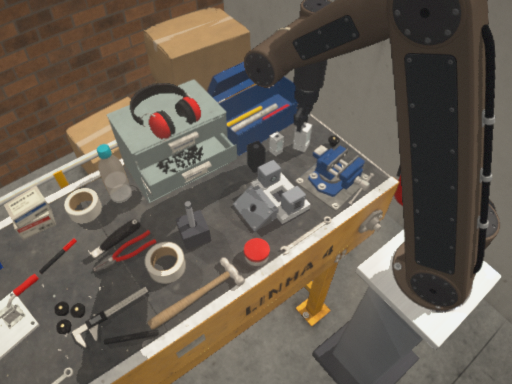

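The rows under-reach: the tool stopped 13 mm high, 7 mm off along the face, and tilted 1.3°. The cell has not been moved, so I open slightly, correct and regrip.

Request:
{"op": "jog_arm", "data": {
  "rot": [
    [0,0,0],
    [0,0,0],
    [0,0.7,0],
    [0,0.7,0],
    [0,0,0]
  ],
  "travel": [
    [0,0,0],
    [0,0,0],
    [0.4,0,0.7],
    [0.4,0,0.7],
    [0,0,0]
  ],
  "hand": [-0.5,-0.5,-0.5,-0.5,-0.5]
}}

```text
time_s: 5.45
ee_pos: [0.6016, -0.0346, 0.0494]
tool_rot: [-0.001, -0.221, 0.975, -0.004]
wrist_force: [0.1, 0.5, 0.4]
grip_width: 0.0639
```

```bash
python3 - <<'E'
from h import *
np.set_printoptions(precision=4,suppress=True)
o=get_obs(); print(o['ee_pos'],o['grip_width'],o['wrist_force']);print(Rt(o))
plan([0.6004,-0.0329,0.05],toolR(205.3),n=1)
E
```

```text
[ 0.6016 -0.0346  0.0494] 0.06385957323598578 [0.1461 0.5069 0.3819]
[[-0.9023 -0.4312  0.0001]
 [-0.4312  0.9022 -0.0086]
 [ 0.0036 -0.0078 -1.    ]]
0 rot [-0.45 -0.2   0.24] trav [ 0.03  0.21 -0.06]
```

Good. Close on the cell.

Request:
{"op": "jog_arm", "data": {
  "rot": [
    [-0.4,-0.2,0.2],
    [0,0,0],
    [0,0,0],
    [0,0,0],
    [0,0,0],
    [0,0,0]
  ],
  "travel": [
    [0,0.2,0],
    [0,0,0],
    [0,0,0],
    [0,0,0],
    [0,0,0],
    [0,0,0]
  ],
  "hand": [-0.5,1,1,1,1,1]
}}

```text
time_s: 6.2
ee_pos: [0.601, -0.0325, 0.0496]
tool_rot: [0.0, -0.219, 0.976, -0.0]
wrist_force: [0.2, 0.2, -0.8]
grip_width: 0.0428
```

```bash
python3 - <<'E'
from h import *
np.set_printoptions(precision=4,suppress=True)
o=get_obs(); print(o['ee_pos'],o['grip_width'],o['wrist_force']);print(Rt(o))
p,d,c=snap('wrist','w5'); p,d,E,k=load('w5')
m=(p.min(2)>190).astype(np.uint8);m[320:]=0
for c in cv2.findContours(m,cv2.RETR_EXTERNAL,cv2.CHAIN_APPROX_NONE)[0]:
  if cv2.contourArea(c)>1500:
    q=onplane(c[:,0],E,k,.095)[:,:2]; r=cv2.minAreaRect((q*1000).astype(np.float32)); print(r,c[:,0].mean(0))
E
```

```text
[ 0.601  -0.0325  0.0496] 0.04284971034103305 [ 0.2103  0.2149 -0.7518]
[[-0.9038 -0.4279  0.001 ]
 [-0.4279  0.9038  0.    ]
 [-0.0009 -0.0004 -1.    ]]
((596.4356689453125, -34.9691162109375), (32.870967864990234, 42.56022644042969), 25.435245513916016) [253.955  265.7937]
((485.2078857421875, -0.14061927795410156), (25.242595672607422, 39.33469772338867), 6.343500137329102) [466.7754  62.3815]
((585.054931640625, -130.6257781982422), (5.101963520050049, 123.32807159423828), 89.86279296875) [ 57.4677 133.5573]
```

View pics/w5.png

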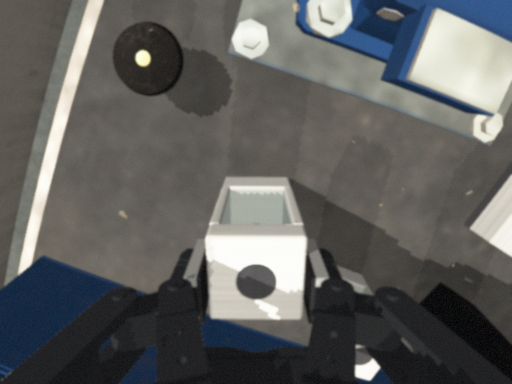

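```bash
python3 - <<'E'
from h import *
np.set_printoptions(precision=4,suppress=True)
p,d,E,k=load('w5')
cv2.imwrite('pics/w5a.png',cv2.resize(p[165:340,180:340],None,fx=3.4,fy=3.4,interpolation=cv2.INTER_CUBIC)[:,:,::-1])
o=get_obs();C=Rt(o)
q=onplane([[205,237],[306,237],[303,319],[210,319],[256,282]],E,k,.095)
print((q-o['ee_pos'])@C)
E
```

```text
[[ 0.0206 -0.0214 -0.0454]
 [ 0.0205  0.0211 -0.0454]
 [-0.0223  0.0221 -0.0454]
 [-0.0222 -0.0215 -0.0454]
 [-0.0016  0.0001 -0.0454]]
```

View pics/w5a.png

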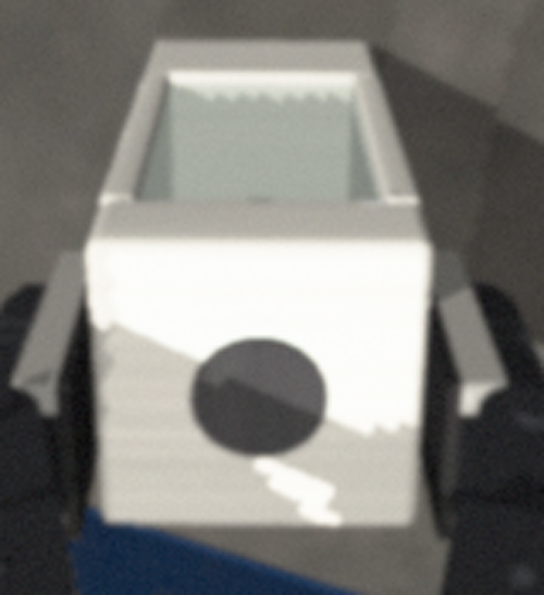

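```bash
python3 - <<'E'
from h import *
np.set_printoptions(precision=4,suppress=True)
o=get_obs()
s=o['ee_pos']+[0,0,.15]
plan([.465,.1764,.20],toolR(175.6),n=7,start=(s,Rt(o)))
E
```

```text
0 rot [-0.    0.01  4.25] trav [ 0.48  3.53 -0.01]
1 rot [-0.    0.01  4.25] trav [ 0.74  3.48 -0.01]
2 rot [-0.    0.01  4.25] trav [ 1.    3.42 -0.01]
3 rot [-0.    0.01  4.25] trav [ 1.25  3.34 -0.01]
4 rot [-0.    0.01  4.25] trav [ 1.49  3.24 -0.01]
5 rot [-0.    0.01  4.25] trav [ 1.73  3.12 -0.01]
6 rot [-0.    0.01  4.25] trav [ 1.95  2.98 -0.01]
```

Request:
{"op": "jog_arm", "data": {
  "rot": [
    [0,0,0],
    [0,0,0],
    [0,0,0],
    [0,0,0],
    [0,0,4.3],
    [0,0,4.3],
    [0,0,4.3],
    [0,0,4.3],
    [0,0,4.3],
    [0,0,4.3],
    [0,0,4.3],
    [0,0,0],
    [0,0,0]
  ],
  "travel": [
    [0,0,-4],
    [0,0,-5],
    [0,0,-5],
    [0,0,-2],
    [0.5,3.5,0],
    [0.7,3.5,0],
    [1.0,3.4,0],
    [1.3,3.3,0],
    [1.5,3.2,0],
    [1.7,3.1,0],
    [2.0,3.0,0],
    [0,0,0],
    [0,0,0]
  ],
  "hand": [1,1,1,1,1,1,1,1,1,1,1,1,1]
}}

```text
time_s: 7.88
ee_pos: [0.4548, 0.1809, 0.207]
tool_rot: [-0.009, 0.052, 0.999, -0.001]
wrist_force: [-0.3, 0.6, -3.9]
grip_width: 0.0429
```

```bash
python3 - <<'E'
from h import *
np.set_printoptions(precision=4,suppress=True)
o=get_obs(); print(o['ee_pos'],o['grip_width'],o['wrist_force']);print(Rt(o),o['qpos'])
plan([.465,.1764,.16],toolR(175.6),n=2)
p,d,c=snap('wrist','w6')
E
```

```text
[0.4548 0.1809 0.207 ] 0.04290380921200221 [-0.2695  0.6273 -3.939 ]
[[-0.9943  0.1048 -0.018 ]
 [ 0.1048  0.9945 -0.0015]
 [ 0.0177 -0.0034 -0.9998]] [ 0.7712  0.0632 -0.37   -0.0125 -1.1515 -2.4418]
0 rot [-0.09 -0.51 -0.81] trav [-0.57 -0.16  2.34]
1 rot [-0.09 -0.51 -0.81] trav [-0.55 -0.18  2.35]
```

View pics/w6.png

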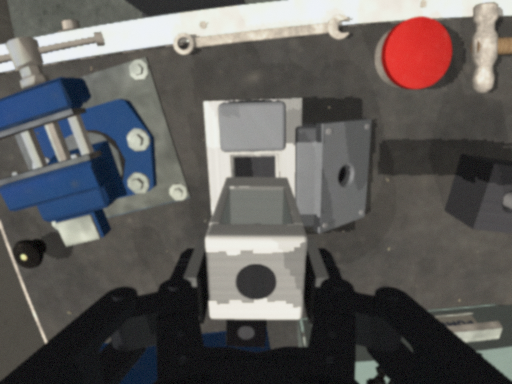

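Request:
{"op": "jog_arm", "data": {
  "rot": [
    [0,-0.5,-0.8],
    [0,-0.5,-0.8],
    [0,0,0],
    [0,0,0]
  ],
  "travel": [
    [-0.6,-0.2,2.2],
    [-0.5,-0.2,2.2],
    [0,0,0.3],
    [0,0,0]
  ],
  "hand": [1,1,1,1]
}}

```text
time_s: 8.43
ee_pos: [0.4665, 0.173, 0.1591]
tool_rot: [-0.0, 0.04, 0.999, -0.002]
wrist_force: [-0.2, -0.2, -3.6]
grip_width: 0.0428
```

```bash
python3 - <<'E'
from h import *
np.set_printoptions(precision=4,suppress=True)
o=get_obs(); print(o['ee_pos'],o['grip_width'],o['wrist_force']);print(Rt(o))
plan([.465,.1764,.11],toolR(175.6),n=2)
p,d,c=snap('wrist','w7')
p,d,c=snap('side','s7');p,d,c=snap('scene','c7')
for t,(x0,y0,x1,y1) in (('c7',(215,100,335,230)),('s7',(205,105,325,230))):
    p,d,E,k=load(t); c=cv2.resize(p[y0:y1,x0:x1],None,fx=4.5,fy=4.5,interpolation=cv2.INTER_CUBIC); cv2.imwrite(f'pics/crop_{t}.png',c[:,:,::-1])
E
```

```text
[0.4665 0.173  0.1591] 0.042818064076236034 [-0.211  -0.1967 -3.5841]
[[-0.9968  0.08   -0.0004]
 [ 0.08    0.9968 -0.0035]
 [ 0.0002 -0.0036 -1.    ]]
0 rot [-0.1 -0.  -0.1] trav [0.09 0.17 2.45]
1 rot [-0.1 -0.  -0.1] trav [0.09 0.17 2.45]
```

View pics/w7.png

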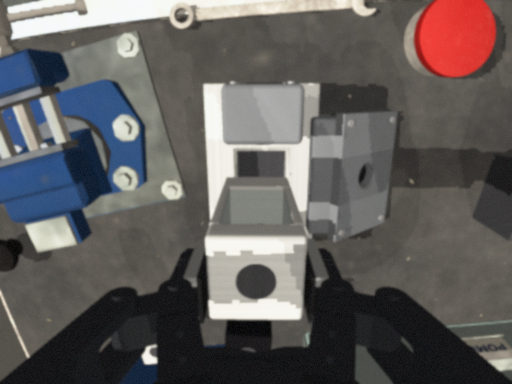

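View pics/crop_s7.png

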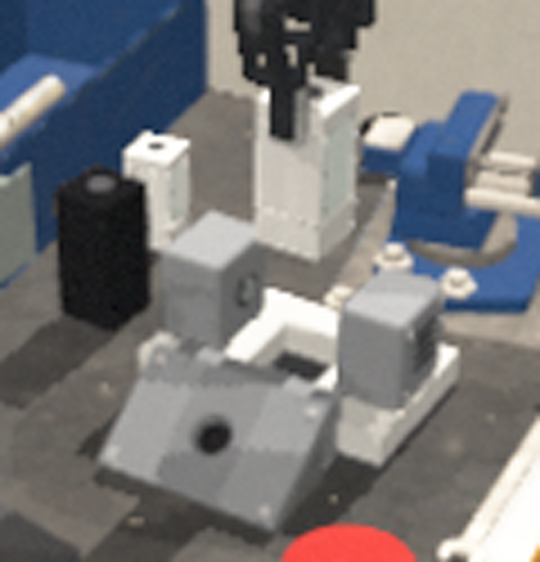

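View pics/crop_c7.png

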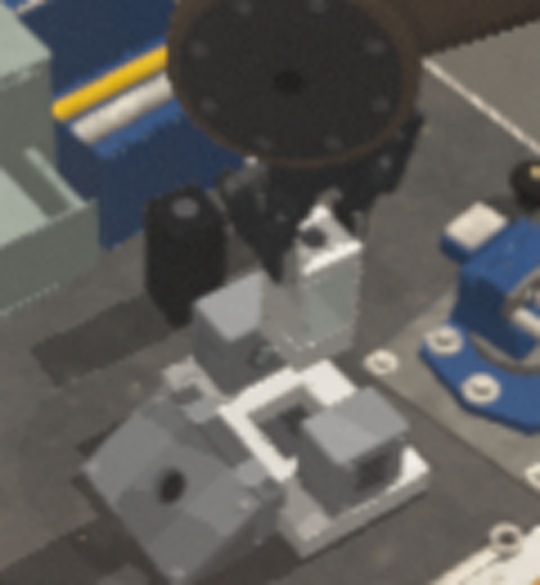

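```bash
python3 - <<'E'
from h import *
np.set_printoptions(precision=4,suppress=True)
for t in('w2','w6','w7'):
    p,d,E,k=load(t); Z=cloud(d,E,k)[...,2]
    for z,tol in((.092,.005),(.03,.004)):
        m=(abs(Z-z)<tol).astype(np.uint8)
        if t!='w2': m[178:]=0
        for c in cv2.findContours(m,cv2.RETR_CCOMP,cv2.CHAIN_APPROX_NONE)[0]:
            if cv2.contourArea(c)>250:
                q=onplane(c[:,0],E,k,z)[:,:2]; print(t,z,cv2.minAreaRect((q*1000).astype(np.float32)),c[:,0].mean(0))
p,d,E,k=load('w7')
cv2.imwrite('pics/w7a.png',cv2.resize(p[70:250,190:330],None,fx=3.3,fy=3.3,interpolation=cv2.INTER_CUBIC)[:,:,::-1])
E
```

```text
w2 0.092 ((703.99462890625, 24.784690856933594), (8.062150001525879, 231.2974853515625), 3.0227718353271484) [262.3579 286.9329]
w2 0.092 ((621.0804443359375, 150.5312957763672), (50.57148361206055, 43.341697692871094), 79.56209564208984) [407.3478 268.6522]
w2 0.092 ((529.1937866210938, 170.11093139648438), (62.632728576660156, 45.4403190612793), 84.52628326416016) [468.7055 203.865 ]
w2 0.092 ((600.7191162109375, -32.498600006103516), (44.63551712036133, 44.38908767700195), 25.246980667114258) [259.9716 183.2443]
w2 0.092 ((473.2984924316406, -5.279979705810547), (54.09326934814453, 96.66856384277344), 6.432512283325195) [353.875   61.6463]
w2 0.03 ((767.7047729492188, -41.813270568847656), (23.171672821044922, 88.27861785888672), 3.3140766620635986) [196.4765 278.5302]
w2 0.03 ((705.835693359375, -14.161270141601562), (6.113986968994141, 311.1982727050781), 2.9348950386047363) [230.308 246.462]
w2 0.03 ((539.276123046875, -128.87107849121094), (37.38532638549805, 39.132667541503906), 24.821056365966797) [201.2358  78.0189]
w2 0.03 ((466.4537353515625, 175.78213500976562), (105.316
[... 531 characters left out ...]
0725555419922), 8.426079750061035) [347.1143 139.75  ]
w6 0.03 ((423.7723693847656, 185.2302703857422), (113.82720184326172, 86.1387939453125), 83.9905014038086) [254.595  139.7267]
w7 0.092 ((403.4407043457031, 182.3223114013672), (59.36353302001953, 43.964385986328125), 85.27091979980469) [261.8529 112.8051]
w7 0.03 ((418.1068420410156, 17.647380828857422), (67.28913116455078, 23.150753021240234), 31.382274627685547) [ 89.814  137.8081]
w7 0.03 ((439.27325439453125, 284.5390319824219), (10.582067489624023, 49.22888946533203), 85.55467224121094) [371.7852 138.0667]
w7 0.03 ((425.681884765625, 188.09239196777344), (119.36964416503906, 87.18087768554688), 85.3150863647461) [263.8987 133.0948]
```

View pics/w7a.png

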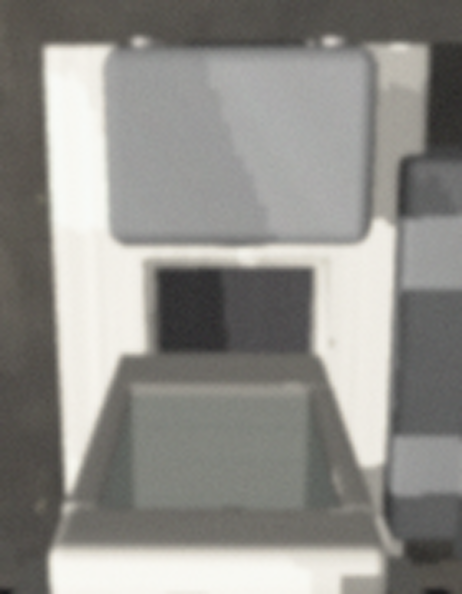

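Request:
{"op": "jog_arm", "data": {
  "rot": [
    [-0.2,0,-0.1],
    [0,0,0],
    [0,0,0],
    [0,0,0]
  ],
  "travel": [
    [0.2,0.4,2.2],
    [0,0,2.2],
    [0,0,0.4],
    [0,0,0]
  ],
  "hand": [1,1,1,1]
}}

```text
time_s: 9.07
ee_pos: [0.4671, 0.1795, 0.1141]
tool_rot: [0.003, 0.039, 0.999, 0.003]
wrist_force: [1.1, 0.9, -3.6]
grip_width: 0.0427
```

```bash
python3 - <<'E'
from h import *
np.set_printoptions(precision=4,suppress=True)
o=get_obs(); print(o['ee_pos'],o['grip_width'],o['wrist_force']);print(Rt(o))
plan([.4648,.1771,.087],toolR(175.5),n=1)
E
```

```text
[0.4671 0.1795 0.1141] 0.04271032762620172 [ 1.1144  0.8636 -3.5921]
[[-0.997   0.077   0.0059]
 [ 0.077   0.997   0.0048]
 [-0.0055  0.0052 -1.    ]]
0 rot [0.3  0.31 0.08] trav [ 0.22 -0.27  2.71]
```

Request:
{"op": "jog_arm", "data": {
  "rot": [
    [0.3,0.3,0],
    [0,0,0],
    [0,0,0]
  ],
  "travel": [
    [0.2,-0.2,1.2],
    [0.2,0,1.2],
    [0,0,0]
  ],
  "hand": [1,1,1]
}}

```text
time_s: 9.45
ee_pos: [0.4634, 0.1783, 0.0899]
tool_rot: [0.001, 0.039, 0.999, 0.001]
wrist_force: [0.3, -0.5, -3.7]
grip_width: 0.043
```

```bash
python3 - <<'E'
from h import *
np.set_printoptions(precision=4,suppress=True)
o=get_obs(); print(o['ee_pos'],o['grip_width'],o['wrist_force']);print(Rt(o))
plan([.4648,.1771,.087],toolR(175.5),n=1)
E
```

```text
[0.4634 0.1783 0.0899] 0.04296676976526904 [ 0.2736 -0.4733 -3.7496]
[[-0.997   0.077   0.0016]
 [ 0.077   0.997   0.0011]
 [-0.0015  0.0012 -1.    ]]
0 rot [0.07 0.09 0.09] trav [-0.15 -0.11  0.29]
```

Request:
{"op": "jog_arm", "data": {
  "rot": [
    [0,0.1,0],
    [0,0,0],
    [0,0,0],
    [0,0,0]
  ],
  "travel": [
    [-0.2,-0.1,0],
    [0,0,0.5],
    [0,0,0.5],
    [0,0,0]
  ],
  "hand": [1,1,1,1]
}}

```text
time_s: 9.95
ee_pos: [0.4659, 0.1773, 0.0796]
tool_rot: [0.0, 0.038, 0.999, 0.001]
wrist_force: [0.2, -0.1, -2.6]
grip_width: 0.0429
```

```bash
python3 - <<'E'
from h import *
np.set_printoptions(precision=4,suppress=True)
o=get_obs(); print(o['ee_pos'],o['grip_width'],o['wrist_force']);print(Rt(o))
plan([.4648,.1771,.06],toolR(175.5),n=1)
p,d,c=snap('side','s8');p,d,c=snap('scene','c8')
I=[]
for t,(x0,y0,x1,y1) in (('c8',(235,120,315,220)),('s8',(225,125,305,225))):
    p,d,E,k=load(t); I.append(cv2.resize(p[y0:y1,x0:x1],None,fx=5,fy=5,interpolation=cv2.INTER_CUBIC))
cv2.imwrite(f'pics/crop8.png',np.hstack(I)[:,:,::-1])
E
```

```text
[0.4659 0.1773 0.0796] 0.04285207097947903 [ 0.2297 -0.0796 -2.5976]
[[-0.997   0.0769  0.0004]
 [ 0.0769  0.997   0.0016]
 [-0.0003  0.0016 -1.    ]]
0 rot [0.09 0.02 0.09] trav [ 0.11 -0.04  1.96]
```

View pics/crop8.png

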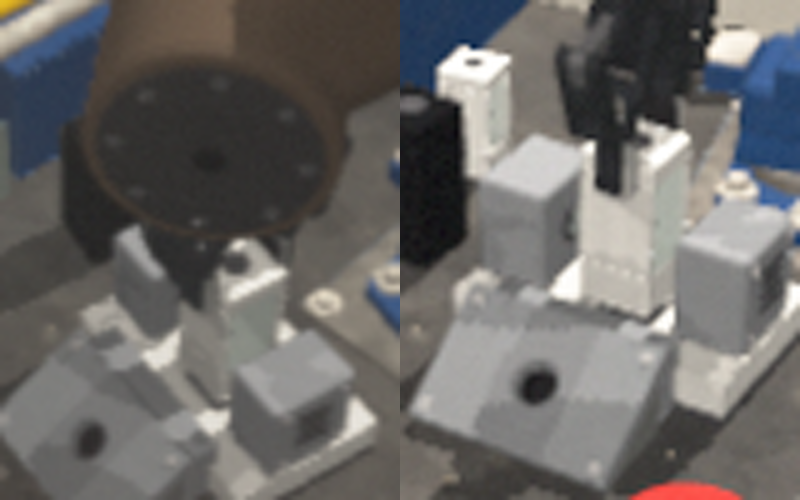

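Request:
{"op": "jog_arm", "data": {
  "rot": [
    [0,0,0.1],
    [0,0,0],
    [0,0,0]
  ],
  "travel": [
    [0.1,0,0.2],
    [0,0,0.5],
    [0,0,0]
  ],
  "hand": [1,1,1]
}}

```text
time_s: 10.42
ee_pos: [0.4651, 0.1778, 0.0728]
tool_rot: [0.001, 0.039, 0.999, 0.001]
wrist_force: [0.2, 0.5, -3.2]
grip_width: 0.0428
```

```bash
python3 - <<'E'
from h import *
np.set_printoptions(precision=4,suppress=True)
o=get_obs(); print(o['ee_pos'],o['grip_width'],o['wrist_force'],o['moment']);print(Rt(o))
plan([.4648,.1771,.06],toolR(175.5),n=1)
E
```

```text
[0.4651 0.1778 0.0728] 0.042838190821105064 [ 0.1621  0.505  -3.218 ] [ 0.0033 -0.0049 -0.0248]
[[-0.9969  0.0784  0.0013]
 [ 0.0784  0.9969  0.0023]
 [-0.0011  0.0024 -1.    ]]
0 rot [0.14 0.06 0.  ] trav [ 0.03 -0.07  1.28]
```

No contact, and the underside is at about 23 mm, so it is inside the pocket. Continue down.

Request:
{"op": "jog_arm", "data": {
  "rot": [
    [0,0,0],
    [0,0,0],
    [0,0,0],
    [0,0,0]
  ],
  "travel": [
    [0,-0.1,0.5],
    [0,0,0.5],
    [0,0,0.4],
    [0,0,0]
  ],
  "hand": [1,1,1,1]
}}

```text
time_s: 10.92
ee_pos: [0.4652, 0.1768, 0.0577]
tool_rot: [0.001, 0.039, 0.999, 0.001]
wrist_force: [0.4, -0.2, -3.5]
grip_width: 0.0428
```

```bash
python3 - <<'E'
from h import *
np.set_printoptions(precision=4,suppress=True)
o=get_obs(); print(o['ee_pos'],o['grip_width'],o['wrist_force'],o['moment']);print(Rt(o))
plan([.4648,.1771,.058],toolR(175.5),n=1)
E
```

```text
[0.4652 0.1768 0.0577] 0.042760216402199104 [ 0.433  -0.1794 -3.4684] [-0.0475  0.0504 -0.0143]
[[-0.9969  0.0783  0.0014]
 [ 0.0783  0.9969  0.0022]
 [-0.0012  0.0023 -1.    ]]
0 rot [0.13 0.07 0.01] trav [ 0.04  0.03 -0.03]
```

Request:
{"op": "jog_arm", "data": {
  "rot": [
    [0,0,0],
    [0,0,0],
    [0,0,0]
  ],
  "travel": [
    [0,0,0.15],
    [0,0,0.1],
    [0,0,0]
  ],
  "hand": [1,1,1]
}}

```text
time_s: 11.3
ee_pos: [0.4657, 0.177, 0.0579]
tool_rot: [0.001, 0.039, 0.999, 0.001]
wrist_force: [0.1, 0.3, -3.7]
grip_width: 0.0427
```

Request:
{"op": "jog_arm", "data": {
  "rot": [
    [0,0,0],
    [0,0,0]
  ],
  "travel": [
    [0,0,0.4],
    [0,0,0.1]
  ],
  "hand": [1,1]
}}

```text
time_s: 11.55
ee_pos: [0.4677, 0.1779, 0.0574]
tool_rot: [0.003, 0.037, 0.999, 0.002]
wrist_force: [-0.2, 0.0, -3.9]
grip_width: 0.0435
```

```bash
python3 - <<'E'
from h import *
np.set_printoptions(precision=4,suppress=True)
for i in range(2):
    p,d,c=snap('side','s9');p,d,c=snap('scene','c9')
    o=get_obs(); print(o['ee_pos'],o['grip_width'],o['wrist_force'],o['moment'],o['qpos'],o['joint_vel']);
print(Rt(o))
p,d,c=snap('wrist','w9')
I=[]
for t,(x0,y0,x1,y1) in (('c9',(235,120,315,220)),('s9',(225,125,305,225))):
    p,d,E,k=load(t); I.append(cv2.resize(p[y0:y1,x0:x1],None,fx=5,fy=5,interpolation=cv2.INTER_CUBIC))
cv2.imwrite(f'pics/crop9.png',np.hstack(I)[:,:,::-1])
E
```

```text
[0.4679 0.1779 0.0573] 0.04275940029443682 [-3.223  -0.2786 11.0211] [-0.0566  1.3612 -0.0305] [ 0.7589  0.2276 -0.5731  0.004  -0.7628 -2.4071] [-0.0007  0.0038  0.0012 -0.0001 -0.005  -0.0001]
[0.4679 0.178  0.0573] 0.04272350232354533 [-4.2003 -0.6681 11.385 ] [-0.1991  1.4614 -0.0292] [ 0.759   0.2277 -0.5729  0.004  -0.763  -2.4071] [-0.0002 -0.0007 -0.0011  0.0003 -0.0008  0.0008]
[[-0.9972  0.0744  0.0071]
 [ 0.0744  0.9972  0.003 ]
 [-0.0069  0.0035 -1.    ]]
```

View pics/crop9.png

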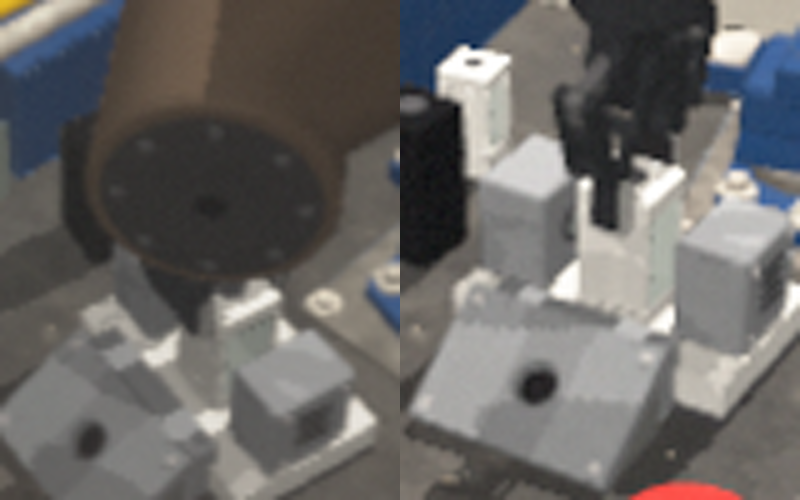

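View pics/w9.png

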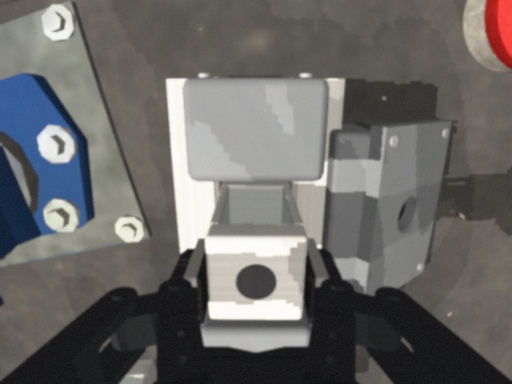

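Upward force is 11–14 N, so the cell is on the floor, with its top at (255,270) between the towers. Release by opening partly.

Request:
{"op": "jog_arm", "data": {
  "rot": [
    [0,0,0],
    [0,0,0],
    [0,0,0],
    [0,0,0]
  ],
  "travel": [
    [0,0,0],
    [0,0,0],
    [0,0,0],
    [0,0,0]
  ],
  "hand": [-0.3,-0.3,-0.3,-0.3]
}}

```text
time_s: 12.3
ee_pos: [0.4687, 0.1784, 0.057]
tool_rot: [0.004, 0.037, 0.999, 0.002]
wrist_force: [0.2, 0.3, 0.9]
grip_width: 0.0552
```

```bash
python3 - <<'E'
from h import *
np.set_printoptions(precision=4,suppress=True)
p,d,c=snap('wrist','w10')
o=get_obs(); print(o['ee_pos'],o['grip_width'],o['wrist_force']);print(Rt(o),o['qpos'])
p,d,E,k=load('w10'); Z=cloud(d,E,k)[...,2]; print(np.median(Z[240:300,240:270]))
E
```

```text
[0.4687 0.1784 0.057 ] 0.05571503584844311 [0.6458 0.718  0.1227]
[[-0.9972  0.0743  0.008 ]
 [ 0.0743  0.9972  0.0035]
 [-0.0078  0.0041 -1.    ]] [ 0.7588  0.2287 -0.5725  0.0044 -0.7614 -2.4071]
nan
```

View pics/w10.png

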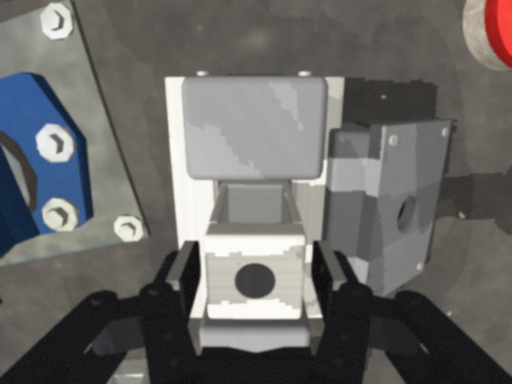

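Released with both fingers clear. I go straight up, in small steps first.

Request:
{"op": "jog_arm", "data": {
  "rot": [
    [0,0.3,0],
    [0,0,0],
    [0,0,0],
    [0,0,0],
    [0,0,0],
    [0,0,0],
    [0,0,0]
  ],
  "travel": [
    [0,0,-1.5],
    [0,0,-2.5],
    [0,0,-4],
    [0,0,-5],
    [0,0,-5],
    [0,0,-3],
    [0,0,0]
  ],
  "hand": [-0.3,-0.3,-0.3,-0.3,-0.3,-0.3,-0.3]
}}

```text
time_s: 13.22
ee_pos: [0.4675, 0.1769, 0.2728]
tool_rot: [0.0, 0.037, 0.999, 0.001]
wrist_force: [-0.1, 0.6, -0.9]
grip_width: 0.0558
```

```bash
python3 - <<'E'
from h import *
np.set_printoptions(precision=4,suppress=True)
p,d,c=snap('wrist','w11')
o=get_obs(); print(o['ee_pos'],o['grip_width'],o['wrist_force']);print(Rt(o),o['qpos'])
E
```

```text
[0.4669 0.1766 0.2715] 0.055684839762362624 [ 0.2428  0.4471 -0.808 ]
[[-0.9972  0.0746 -0.0011]
 [ 0.0746  0.9972  0.0009]
 [ 0.0012  0.0008 -1.    ]] [ 0.7548  0.0285 -0.2626 -0.0014 -1.28   -2.3999]
```

View pics/w11.png

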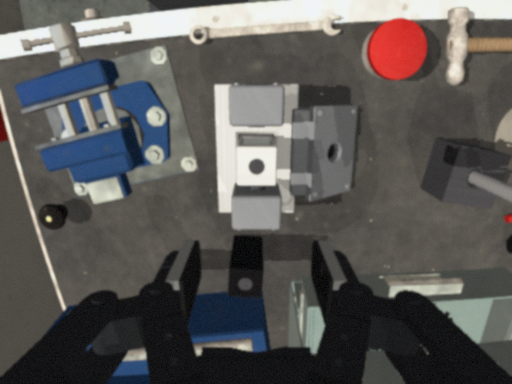

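```bash
python3 - <<'E'
from h import *
np.set_printoptions(precision=4,suppress=True)
p,d,E,k=load('w11'); P=cloud(d,E,k); Z=P[...,2]
m=(abs(Z-.103)<.005).astype(np.uint8)
for c in cv2.findContours(m,cv2.RETR_EXTERNAL,cv2.CHAIN_APPROX_NONE)[0]:
    if cv2.contourArea(c)>250:
        q=onplane(c[:,0],E,k,.103)[:,:2]; print('cell?',cv2.minAreaRect((q*1000).astype(np.float32)),c[:,0].mean(0),np.median(Z[150:160,240:245]))
for z in(.092,.03):
    m=(abs(Z-z)<.004).astype(np.uint8)
    for c in cv2.findContours(m,cv2.RETR_EXTERNAL,cv2.CHAIN_APPROX_NONE)[0]:
      if cv2.contourArea(c)>600:
        q=onplane(c[:,0],E,k,z)[:,:2]; print(z,cv2.minAreaRect((q*1000).astype(np.float32)),c[:,0].mean(0))
I=[cv2.resize(p[90:210,280:370],None,fx=4.4,fy=4.4,interpolation=cv2.INTER_CUBIC)]
p7=load('w10')[0]; I.append(cv2.resize(p7[110:300,325:455],None,fx=2.77,fy=2.78,interpolation=cv2.INTER_CUBIC))
h=min(i.shape[0] for i in I); cv2.imwrite('pics/but.png',np.hstack([i[:h] for i in I])[:,:,::-1])
for t in ('w11','w10','w7','w1'):
    p,d,E,k=load(t);P=cloud(d,E,k)
    # tester frame
    a=np.radians(-94.4); X=np.array([np.cos(a),np.sin(a)]); Y=np.array([-np.sin(a),np.cos(a)])
    D=P[...,:2]-[.4657,.177]; tx=D@X; ty=D@Y
    s=(tx<-70e-3)&(tx>-.13)&(abs(ty)<.055)&(P[...,2]>.008)&(P[...,2]<.06)&~((abs(ty)<.016)&(abs(tx+.095)<.03))
    Q=np.c_[tx[s],ty[s],P[...,2][s]]
    A=np.c_[Q[:,:2],np.ones(len(Q))]; w=np.ones(len(Q),bool)
    for _ in range(5):
        f=np.linalg.lstsq(A[w],Q[w,2],rcond=None)[0]; w=abs(A@f-Q[:,2])<.002
    print(t,len(Q),w.sum(),f,np.degrees(np.arctan(f[0])))
E
```

```text
cell? ((466.85369873046875, 177.4563446044922), (43.7408447265625, 43.637489318847656), 85.6072006225586) [256.1176 164.719 ] 0.10306662254733384
0.092 ((620.919677734375, 151.2975311279297), (44.42050552368164, 47.32938003540039), 81.37033081054688) [244.768 280.92 ]
0.092 ((525.5445556640625, 172.84384155273438), (59.2569465637207, 43.23353576660156), 85.57470703125) [255.956 211.434]
0.092 ((473.8444519042969, 0.2416839599609375), (48.92430114746094, 74.35044860839844), 7.888351917266846) [103.3898 178.3305]
0.092 ((404.34393310546875, 182.25399780273438), (59.6684684753418, 43.90771484375), 85.63583374023438) [256.0963 104.7807]
0.03 ((465.60455322265625, 178.04373168945312), (105.62908935546875, 168.9515838623047), 85.58345031738281) [255.644  144.3344]
w11 2309 2285 [ 0.7007 -0.0018  0.1038] 35.02074444204529
w10 6368 6292 [ 0.697  -0.0019  0.1033] 34.87561879498249
w7 3770 3728 [ 0.6978 -0.0014  0.1034] 34.9089160271936
w1 1348 1322 [ 0.6971 -0.0011  0.1035] 34.879372479615974
```

View pics/but.png

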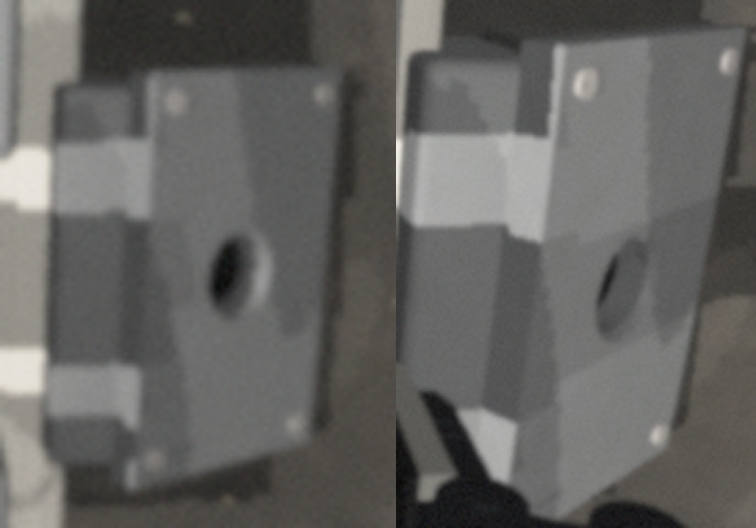

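```bash
cat >> h.py <<'E'
A0=np.radians(-94.4); TX=np.array([np.cos(A0),np.sin(A0),0]); TY=np.array([-np.sin(A0),np.cos(A0),0]); TO=np.array([.4653,.1774,0])
NB=-np.sin(np.radians(35))*TX+np.cos(np.radians(35))*np.array([0,0,1.])
E
python3 - <<'E'
from h import *
np.set_printoptions(precision=4,suppress=True)
p0=TO+np.array([0,0,.1035])
for t,uv in(('w11',(334.5,152.5)),('w10',(406.2,214)),('w1',(420.5,142)),('w7',(364.5,174)),('scene0',(252.7,207.7)),('side0',(252.5,201.5))):
    p,d,E,k=load(t); r=(rays([uv],k)@E[:3,:3].T)[0]; o=E[:3,3]
    s=((p0-o)@NB)/(r@NB); q=o+r*s; print(t,q,'tester',(q-TO)@TX,(q-TO)@TY,q[2])
# stylus/block in several views
for t in('scene0','side0','c7'):
    p,d,E,k=load(t);P=cloud(d,E,k);Z=P[...,2]
    m=((abs(Z-.06)<.004)&(abs(P[...,0]-.5)<.09)&(abs(P[...,1]-.47)<.09)).astype(np.uint8)
    for c in cv2.findContours(m,cv2.RETR_EXTERNAL,cv2.CHAIN_APPROX_NONE)[0]:
      if cv2.contourArea(c)>100:
        q=onplane(c[:,0],E,k,.06)[:,:2]; print(t,'block',cv2.minAreaRect((q*1000).astype(np.float32)),c[:,0].mean(0))
    s=(Z>.075)&(Z<.17)&(abs(P[...,0]-.5)<.06)&(abs(P[...,1]-.47)<.06); Q=P[s]
    print(s.sum(),[ (z,np.median(Q[abs(Q[:,2]-z)<.01],axis=0)) for z in(.09,.11,.13,.15)])
E
```

```text
w11 [0.475  0.2809 0.0307] tester -0.10390538912534346 0.0017603016598656865 0.03074466327382125
w10 [0.4743 0.2778 0.0329] tester -0.10081888867796998 0.0012801048130684453 0.03290585415375985
w1 [0.4749 0.2796 0.0317] tester -0.10259644177070851 0.0017110078460527629 0.031661198078656305
w7 [0.4724 0.277  0.0336] tester -0.09985435021662552 -0.0005220818055661843 0.03358123125528645
scene0 [0.4714 0.2785 0.0326] tester -0.10126494193066775 -0.0016575515106463199 0.03259352430377793
side0 [0.4706 0.2804 0.0313] tester -0.10308435190646492 -0.0026447744921903396 0.031319559723630874
scene0 block ((513.6970825195312, 462.13970947265625), (76.92845153808594, 79.71554565429688), 76.92919158935547) [191.8468 224.0991]
134 [(0.09, array([0.5095, 0.4639, 0.0889])), (0.11, array([0.5093, 0.4656, 0.109 ])), (0.13, array([0.5097, 0.4651, 0.1298])), (0.15, array([0.5136, 0.4626, 0.1525]))]
side0 block ((513.0616455078125, 462.4976501464844), (80.38091278076172, 81.6917724609375), 76.11752319335938) [199.3607 228.8361]
259 [(0.09, array([0.5096, 0.4669, 0.0889])), (0.11, array([0.5096, 0.4667, 0.1107])), (0.13, array([0.5093, 0.4681, 0.1315])), (0.15, array([0.511 , 0.4656, 0.153 ]))]
c7 block ((514.152099609375, 462.2897644042969), (77.31462097167969, 78.98554992675781), 77.01956939697266) [191.7422 224.3906]
136 [(0.09, array([0.5089, 0.4652, 0.0905])), (0.11, array([0.5098, 0.4645, 0.1088])), (0.13, array([0.5093, 0.4629, 0.1291])), (0.15, array([0.5121, 0.4628, 0.1532]))]
```

```bash
python3 - <<'E'
from h import *
np.set_printoptions(precision=3,suppress=True)
P=[]
for t in('w1','scene0','side0'):
    p,d,E,k=load(t); P.append(cloud(d,E,k).reshape(-1,3))
P=np.vstack(P); r=np.hypot(P[:,0]-.5135,P[:,1]-.4625)
for zl in(.065,.1,.15,.2,.25,.3):
    m=(P[:,2]>zl)&(r>.03)&(r<.35)&(P[:,0]>.3); 
    i=np.argsort(np.where(m,r,9))[:3]; print(zl,P[i],r[i])
    m2=m&(P[:,0]>.58); print('  minx',P[m2,0].min(),'y',P[m2,1].min(),P[m2,1].max())
o=get_obs()
plan([.5135,.4625,.22],toolR(210),n=8)
E
```

```text
0.065 [[0.618 0.409 0.128]
 [0.619 0.41  0.131]
 [0.617 0.406 0.129]] [0.117 0.118 0.118]
  minx 0.5952863931024119 y 0.129491530485086 0.605624947532255
0.1 [[0.618 0.409 0.128]
 [0.619 0.41  0.131]
 [0.617 0.406 0.129]] [0.117 0.118 0.118]
  minx 0.6125107617863358 y 0.16666661964297036 0.6055304536247631
0.15 [[0.678 0.407 0.199]
 [0.679 0.406 0.201]
 [0.678 0.403 0.205]] [0.174 0.175 0.175]
  minx 0.6727254040013134 y 0.20960245167130243 0.5994695217146753
0.2 [[0.679 0.406 0.201]
 [0.678 0.403 0.205]
 [0.679 0.402 0.201]] [0.175 0.175 0.176]
  minx 0.6740573434235404 y 0.20960245167130243 0.5883765086998831
0.25 [[0.69  0.413 0.251]
 [0.69  0.413 0.25 ]
 [0.689 0.404 0.25 ]] [0.183 0.184 0.185]
  minx 0.6885285448328052 y 0.27796658168487354 0.45224775237813375
0.3 [[ 0.133 -0.739 -0.518]
 [ 0.133 -0.738 -0.52 ]
 [ 0.131 -0.74  -0.527]] [1.261 1.259 1.261]Traceback (most recent call last):
  File "<stdin>", line 10, in <module>
    return umr_minimum(a, axis, None, out, keepdims, initial, where)
ValueError: zero-size array to reduction operation minimum which has no identity
```

```bash
python3 - <<'E'
from h import *
np.set_printoptions(precision=3,suppress=True)
plan([.5135,.4625,.22],toolR(210),n=8)
E
```

```text
0 rot [ 0.01 -0.01 -4.29] trav [-0.32  3.61  0.65]
1 rot [ 0.01 -0.01 -4.29] trav [-0.58  3.57  0.65]
2 rot [ 0.01 -0.01 -4.29] trav [-0.85  3.52  0.64]
3 rot [ 0.01 -0.01 -4.29] trav [-1.11  3.45  0.64]
4 rot [ 0.01 -0.01 -4.29] trav [-1.36  3.35  0.64]
5 rot [ 0.01 -0.01 -4.29] trav [-1.61  3.24  0.64]
6 rot [ 0.01 -0.01 -4.29] trav [-1.85  3.11  0.64]
7 rot [ 0.01 -0.01 -4.29] trav [-2.08  2.97  0.64]
```

Request:
{"op": "jog_arm", "data": {
  "rot": [
    [0,0,-4.3],
    [0,0,-4.3],
    [0,0,-4.3],
    [0,0,-4.3],
    [0,0,-4.3],
    [0,0,-4.3],
    [0,0,-4.3],
    [0,0,-4.3],
    [0,0,0],
    [0,0,0]
  ],
  "travel": [
    [-0.3,3.6,0],
    [-0.6,3.6,0],
    [-0.9,3.5,0],
    [-1.1,3.5,0],
    [-1.4,3.4,0],
    [-1.6,3.2,0],
    [-1.9,3.1,1],
    [-2.1,3.0,2],
    [0,0.5,1],
    [0,0,0]
  ],
  "hand": [-0.5,-0.5,-0.5,-0.5,-0.5,-0.5,-0.5,-0.5,-0.5,-0.5]
}}

```text
time_s: 14.52
ee_pos: [0.5059, 0.4725, 0.213]
tool_rot: [-0.01, -0.268, 0.963, -0.005]
wrist_force: [0.1, -0.8, 0.3]
grip_width: 0.064
```

```bash
python3 - <<'E'
from h import *
np.set_printoptions(precision=4,suppress=True)
p,d,c=snap('wrist','w12')
o=get_obs(); print(o['ee_pos'],o['grip_width'],o['wrist_force']);print(Rt(o),o['qpos'])
E
```

```text
[0.5061 0.4724 0.2135] 0.06418836613014925 [ 0.5975 -0.6617 -0.8436]
[[-0.8563 -0.5162 -0.0157]
 [-0.516   0.8565 -0.0146]
 [ 0.0209 -0.0044 -0.9998]] [ 1.0282  0.3986  0.0843 -0.0061 -1.277  -2.0548]
```

View pics/w12.png

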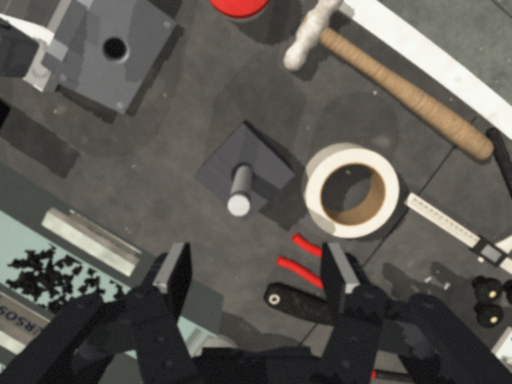

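```bash
python3 - <<'E'
from h import *
np.set_printoptions(precision=4,suppress=True)
p,d,E,k=load('w12')
g=p.min(2); m=(g>170).astype(np.uint8); m[:185]=0;m[225:]=0;m[:,:220]=0;m[:,260:]=0
c=max(cv2.findContours(m,cv2.RETR_EXTERNAL,cv2.CHAIN_APPROX_NONE)[0],key=cv2.contourArea)
(u,v),r=cv2.minEnclosingCircle(c); print(u,v,r); S=onplane([[u,v]],E,k,.156)[0]; print(S)
P=cloud(d,E,k); print(P[int(v),int(u)])
mm=((abs(P[...,2]-.06)<.003)).astype(np.uint8)
for c in cv2.findContours(mm,cv2.RETR_EXTERNAL,cv2.CHAIN_APPROX_NONE)[0]:
  if cv2.contourArea(c)>800: print(cv2.minAreaRect((onplane(c[:,0],E,k,.06)[:,:2]*1000).astype(np.float32)))
cv2.imwrite('pics/w12a.png',cv2.resize(np.hstack([p[10:110,70:170],p[120:220,190:290]]),None,fx=4,fy=4,interpolation=cv2.INTER_CUBIC)[:,:,::-1])
p0=TO+np.array([0,0,.1035]); r=(rays([(116,48)],k)@E[:3,:3].T)[0]; o=E[:3,3]; s=((p0-o)@NB)/(r@NB); q=o+r*s; print(q,(q-TO)@TX,(q-TO)@TY)
plan([S[0],S[1],.165],toolR(210),n=2)
E
```

```text
238.1666717529297 205.1666717529297 10.39507007598877
[0.515  0.4623 0.156 ]
[0.5151 0.4622 0.1554]
((514.6485595703125, 462.21881103515625), (76.26039123535156, 76.28240966796875), 77.09248352050781)
[0.4723 0.2803 0.0313] -0.10309489918894306 -0.0009082703102224693
0 rot [-0.13 -0.6   0.54] trav [-0.17 -0.65  2.42]
1 rot [-0.13 -0.6   0.54] trav [-0.15 -0.65  2.42]
```

View pics/w12a.png

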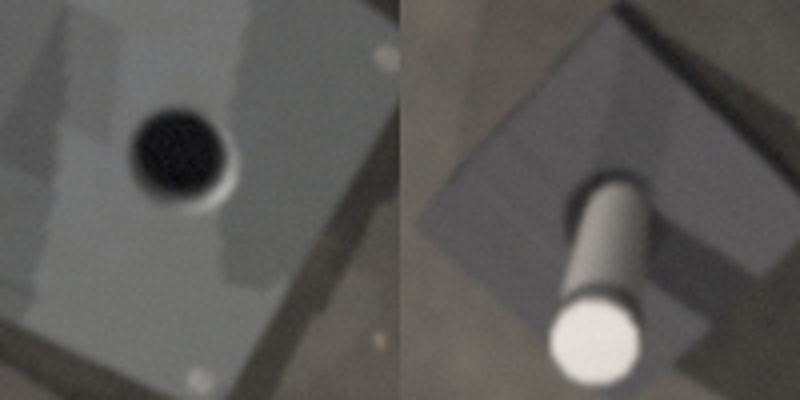

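Request:
{"op": "jog_arm", "data": {
  "rot": [
    [-0.1,-0.6,0.5],
    [-0.1,-0.6,0.5],
    [0,0,0]
  ],
  "travel": [
    [-0.2,-0.6,2.4],
    [-0.2,-0.6,2.4],
    [0,0,0]
  ],
  "hand": [-0.5,-0.5,-0.5]
}}

```text
time_s: 14.95
ee_pos: [0.5163, 0.4615, 0.1677]
tool_rot: [0.002, -0.258, 0.966, 0.001]
wrist_force: [0.6, 0.8, 0.1]
grip_width: 0.064
```

```bash
python3 - <<'E'
from h import *
np.set_printoptions(precision=4,suppress=True)
o=get_obs(); print(o['ee_pos'],o['grip_width'],o['wrist_force']);print(Rt(o),o['qpos'])
plan([.5148,.4622,.102],toolR(210),n=3)
E
```

```text
[0.5163 0.4615 0.1677] 0.06404368843066921 [0.5647 0.7568 0.0946]
[[-0.867  -0.4984  0.0036]
 [-0.4984  0.867   0.0022]
 [-0.0042  0.0001 -1.    ]] [ 1.0112  0.4098 -0.0073  0.002  -1.1498 -2.0611]
0 rot [ 0.    0.08 -0.04] trav [0.04 0.04 2.19]
1 rot [ 0.    0.08 -0.04] trav [0.04 0.04 2.19]
2 rot [ 0.    0.08 -0.04] trav [0.04 0.04 2.19]
```

Request:
{"op": "jog_arm", "data": {
  "rot": [
    [0,0.2,0],
    [0,0.2,0],
    [0,0.2,0],
    [0,0,0]
  ],
  "travel": [
    [0.1,0,2.2],
    [0.1,0,2.2],
    [0.1,0,2.2],
    [0,0,0]
  ],
  "hand": [-0.5,-0.5,-0.5,-0.5]
}}

```text
time_s: 15.45
ee_pos: [0.5166, 0.4611, 0.1092]
tool_rot: [0.001, -0.257, 0.966, 0.002]
wrist_force: [0.2, -0.1, -0.6]
grip_width: 0.0642
```

```bash
python3 - <<'E'
from h import *
np.set_printoptions(precision=4,suppress=True)
o=get_obs(); print(o['ee_pos'],o['grip_width'],o['wrist_force']);print(Rt(o),o['qpos'])
plan([.5148,.4622,.102],toolR(210),n=1)
p,d,c=snap('wrist','w13')
E
```

```text
[0.5166 0.4611 0.1092] 0.06415768620098636 [ 0.1554 -0.1255 -0.6154]
[[-0.8675 -0.4974  0.0009]
 [-0.4973  0.8675  0.004 ]
 [-0.0028  0.003  -1.    ]] [ 1.0085  0.4546 -0.0755 -0.0016 -1.0368 -2.058 ]
0 rot [ 0.17  0.16 -0.18] trav [0.11 0.18 0.73]
```

View pics/w13.png

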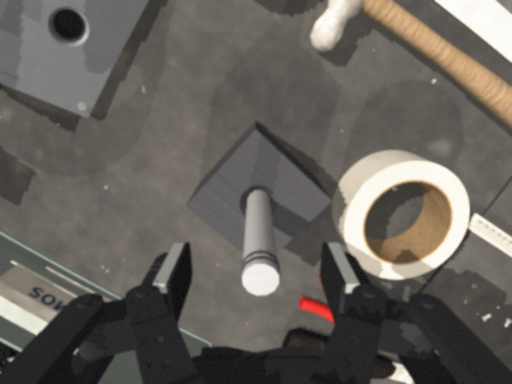

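Request:
{"op": "jog_arm", "data": {
  "rot": [
    [0.2,0.2,0],
    [0,0,0],
    [0,0,0],
    [0,0,0],
    [0,0,0],
    [0,0,0],
    [0,0,0],
    [0,0,0]
  ],
  "travel": [
    [0.1,0.2,0.7],
    [0,0,0],
    [0,0,0],
    [0,0,0],
    [0,0,0],
    [0,0,0],
    [0,0,0],
    [0,0,0]
  ],
  "hand": [-0.5,-0.5,1,1,1,1,1,1]
}}

```text
time_s: 16.5
ee_pos: [0.517, 0.4648, 0.1082]
tool_rot: [0.003, -0.258, 0.966, 0.002]
wrist_force: [-0.8, 0.4, 0.0]
grip_width: 0.0151
```

```bash
python3 - <<'E'
from h import *
np.set_printoptions(precision=4,suppress=True)
o=get_obs(); print(o['ee_pos'],o['grip_width'],o['wrist_force']);print(Rt(o),o['qpos'])
p,d,c=snap('wrist','w14')
E
```

```text
[0.517  0.4648 0.1082] 0.015088114012849572 [-0.8273  0.3528  0.0393]
[[-0.8671 -0.4981  0.0056]
 [-0.498   0.8671  0.0052]
 [-0.0074  0.0018 -1.    ]] [ 1.013   0.4571 -0.0755  0.0023 -1.0308 -2.0636]
```

View pics/w14.png

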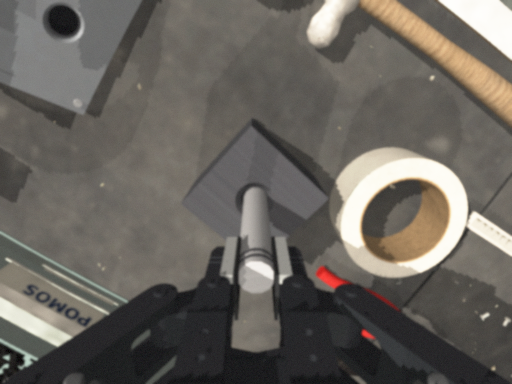

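Request:
{"op": "jog_arm", "data": {
  "rot": [
    [0,0,0],
    [0,0,0],
    [0,0,0],
    [0,0,0],
    [0,0,0]
  ],
  "travel": [
    [0,0,-2],
    [0,0,-3],
    [0,0,-4],
    [0,0,-2],
    [0,0,0]
  ],
  "hand": [1,1,1,1,1]
}}

```text
time_s: 17.18
ee_pos: [0.5153, 0.4634, 0.2185]
tool_rot: [0.001, -0.257, 0.966, 0.001]
wrist_force: [-0.1, 0.7, -1.5]
grip_width: 0.0153
```

```bash
cat >> h.py <<'E'
R0=np.array([[-0.8671,-0.4981,0.0056],[-0.498,0.8671,0.0052],[-0.0074,0.0018,-1.]])
_b=-NB; _a=np.array([0,0,-1.]); _v=np.cross(_a,_b); _v=_v/np.linalg.norm(_v)*np.arccos(_a@_b)
RP=R.from_rotvec(_v).as_matrix()@toolR(209.87)
MOUTH=np.array([.4730,.2798,.0318])
OFF=np.array([.003,-.0005,.102])   # tip in tool frame
def tcp_for(tip,Rm): return tip-Rm@OFF
E
python3 - <<'E'
from h import *
np.set_printoptions(precision=4,suppress=True)
o=get_obs(); print(o['ee_pos'],o['grip_width'],o['wrist_force']);print(Rt(o),o['qpos'])
print(RP); t=tcp_for(MOUTH+.05*NB,RP); print(t)
plan(t,RP)
p,d,c=snap('wrist','w15');p,d,c=snap('side','s15');p,d,c=snap('scene','c15')
I=[]
for t,(x0,y0,x1,y1) in (('c15',(150,150,250,250)),('s15',(150,150,250,250))):
    p,d,E,k=load(t); I.append(cv2.resize(p[y0:y1,x0:x1],None,fx=4,fy=4,interpolation=cv2.INTER_CUBIC))
cv2.imwrite(f'pics/crop15.png',np.hstack(I)[:,:,::-1])
E
```

```text
[0.5153 0.4634 0.2185] 0.01531739083154791 [-0.1484  0.7384 -1.506 ]
[[-0.8674 -0.4975  0.002 ]
 [-0.4975  0.8674  0.0019]
 [-0.0027  0.0007 -1.    ]] [ 1.0132  0.3814  0.0668  0.0007 -1.2536 -2.0635]
[[-0.8593 -0.5095 -0.044 ]
 [-0.3965  0.7181 -0.5719]
 [ 0.323  -0.474  -0.8192]]
[0.482  0.3683 0.1551]
0 rot [ 7.24  4.96 -0.02] trav [ 1.91 -1.65  1.58]
1 rot [ 7.24  4.96 -0.02] trav [ 1.76 -1.43  1.93]
2 rot [ 7.24  4.96 -0.02] trav [ 1.58 -1.16  2.24]
3 rot [ 7.24  4.96 -0.02] trav [ 1.37 -0.86  2.5 ]
```

View pics/w15.png

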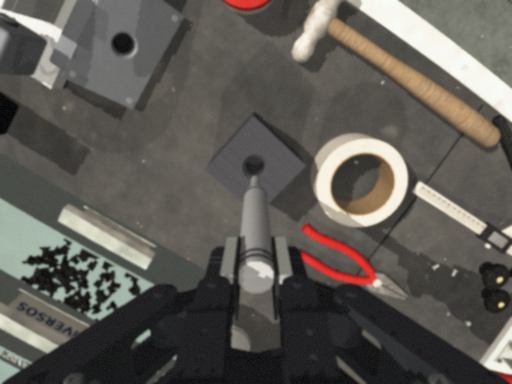

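View pics/crop15.png

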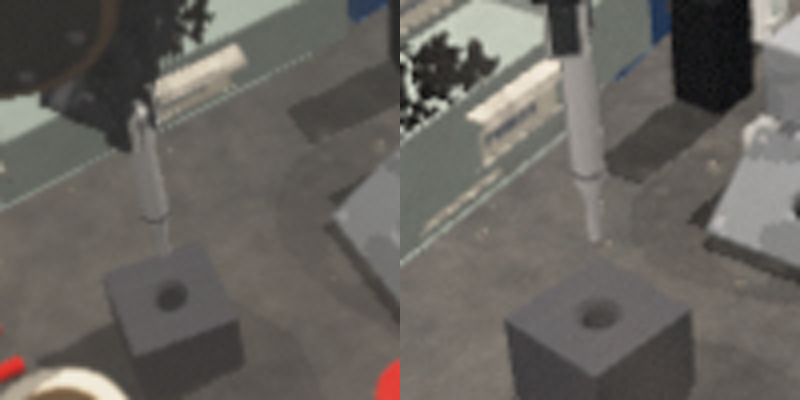

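```bash
python3 - <<'E'
from h import *
np.set_printoptions(precision=4,suppress=True)
p,d,E,k=load('w15'); o=get_obs(); C=Rt(o)
q=onplane([[255,178]],E,k,o['ee_pos'][2]-.102); print('tip tool',(q-o['ee_pos'])@C)
q=onplane([[258,275]],E,k,o['ee_pos'][2]+.048); print('top tool',(q-o['ee_pos'])@C)
cv2.imwrite('pics/w15a.png',cv2.resize(p[100:200,200:310],None,fx=6,fy=6,interpolation=cv2.INTER_CUBIC)[:,:,::-1])
print(onplane([[254,164]],E,k,.06))
t=tcp_for(MOUTH+.05*NB,RP)
plan(t,RP,n=7)
E
```

```text
tip tool [[0.0024 0.0001 0.102 ]]
top tool [[ 0.0008  0.0013 -0.048 ]]
[[0.5126 0.4601 0.06  ]]
0 rot [ 4.13  2.8  -0.  ] trav [ 1.07 -0.94  0.87]
1 rot [ 4.13  2.8  -0.  ] trav [ 1.02 -0.87  0.98]
2 rot [ 4.13  2.8  -0.  ] trav [ 0.97 -0.79  1.09]
3 rot [ 4.13  2.8  -0.  ] trav [ 0.92 -0.71  1.19]
4 rot [ 4.13  2.8  -0.  ] trav [ 0.86 -0.62  1.28]
5 rot [ 4.13  2.8  -0.  ] trav [ 0.79 -0.53  1.37]
6 rot [ 4.13  2.8  -0.  ] trav [ 0.72 -0.43  1.44]
```

View pics/w15a.png

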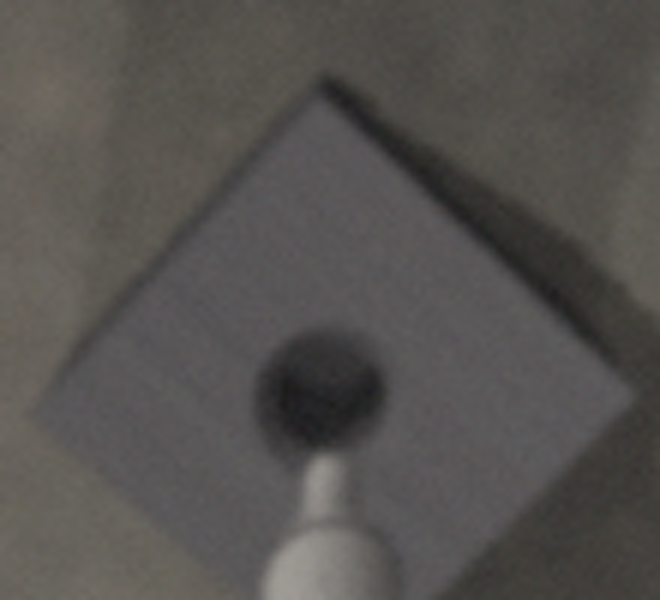

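Request:
{"op": "jog_arm", "data": {
  "rot": [
    [4.1,2.8,0],
    [4.1,2.8,0],
    [4.1,2.8,0],
    [4.1,2.8,0],
    [4.1,2.8,0],
    [4.1,2.8,0],
    [4.1,2.8,0],
    [0,0,0],
    [0,0,0]
  ],
  "travel": [
    [1.1,-0.9,0.3],
    [1.0,-0.9,0.6],
    [1.0,-0.8,1.0],
    [0.9,-0.7,1.2],
    [0.9,-0.6,1.3],
    [0.8,-0.5,1.4],
    [0.7,-0.4,1.4],
    [0,0,0],
    [0,0,0]
  ],
  "hand": [1,1,1,1,1,1,1,1,1]
}}

```text
time_s: 18.45
ee_pos: [0.4775, 0.3626, 0.1529]
tool_rot: [-0.109, -0.245, 0.917, -0.295]
wrist_force: [0.9, 1.0, 0.5]
grip_width: 0.0153
```

```bash
python3 - <<'E'
from h import *
np.set_printoptions(precision=4,suppress=True)
o=get_obs(); print(o['ee_pos'],o['grip_width'],o['wrist_force']);print(Rt(o),o['qpos'])
OFF[:]=[.0024,0,.102]
t=tcp_for(MOUTH+.03*NB,RP); plan(t,RP)
p,d,c=snap('wrist','w16');p,d,c=snap('side','s16');p,d,c=snap('scene','c16')
I=[]
for t,(x0,y0,x1,y1) in (('c16',(200,140,300,240)),('s16',(200,130,300,230))):
    p,d,E,k=load(t); I.append(cv2.resize(p[y0:y1,x0:x1],None,fx=4,fy=4,interpolation=cv2.INTER_CUBIC))
cv2.imwrite(f'pics/crop16.png',np.hstack(I)[:,:,::-1])
E
```

```text
[0.4775 0.3626 0.1529] 0.015334004903118642 [0.8648 0.9583 0.4557]
[[-0.856  -0.514  -0.0546]
 [-0.3861  0.7061 -0.5936]
 [ 0.3436 -0.4871 -0.8029]] [ 1.118   0.6122  0.0311  0.2123 -1.5961 -2.2273]
0 rot [-1.02 -1.32  0.24] trav [-0.52  0.05  1.46]
```

View pics/w16.png

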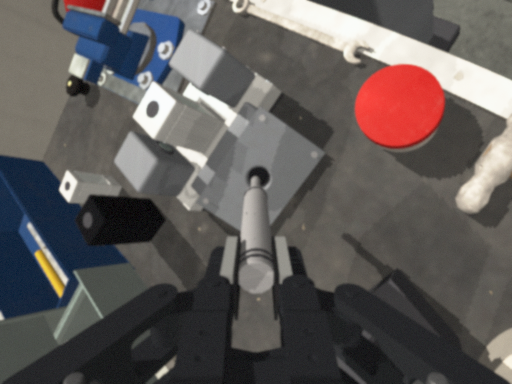

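View pics/crop16.png

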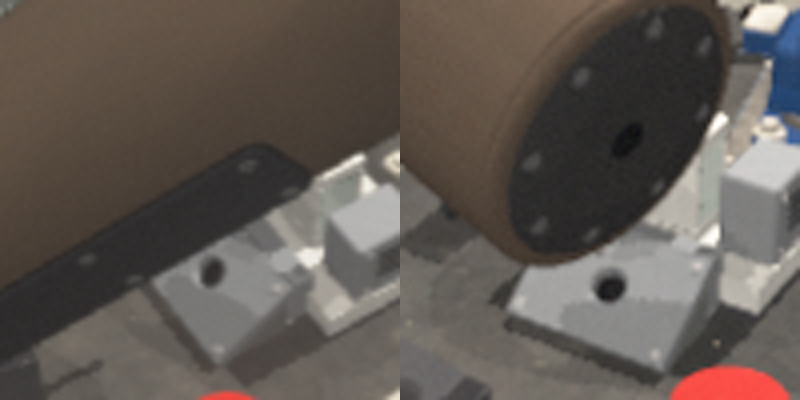

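```bash
python3 - <<'E'
from h import *
np.set_printoptions(precision=4,suppress=True)
p,d,E,k=load('w16')
cv2.imwrite('pics/w16a.png',cv2.resize(p[140:220,215:305],None,fx=7,fy=7,interpolation=cv2.INTER_CUBIC)[:,:,::-1])
p0=TO+np.array([0,0,.1035])
for uv in((258.5,175),):
    r=(rays([uv],k)@E[:3,:3].T)[0]; o=E[:3,3]; s=((p0-o)@NB)/(r@NB); q=o+r*s; print(q,(q-TO)@TX,(q-TO)@TY)
E
```

```text
[0.4715 0.2793 0.032 ] -0.1021078766392392 -0.001620599358158939
```

View pics/w16a.png

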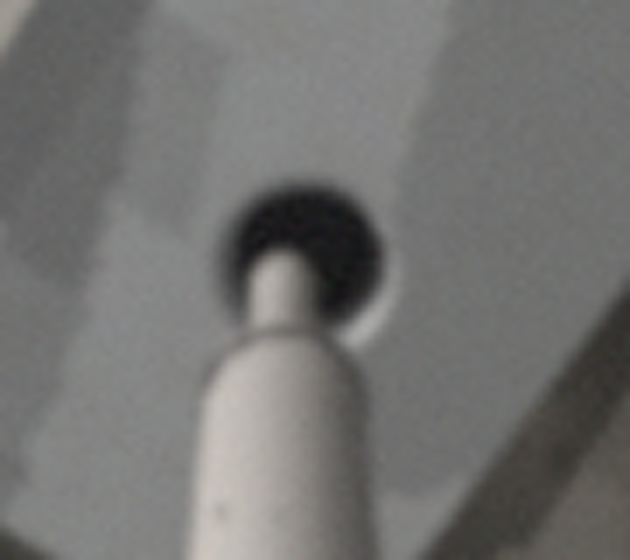

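Request:
{"op": "jog_arm", "data": {
  "rot": [
    [-0.5,-0.7,0.1],
    [-0.5,-0.6,0.1],
    [0,0,0],
    [0,0,0]
  ],
  "travel": [
    [-0.3,0,0.7],
    [-0.2,0,0.7],
    [0,0,0],
    [0,0,0]
  ],
  "hand": [1,1,1,1]
}}

```text
time_s: 19.1
ee_pos: [0.482, 0.3557, 0.1418]
tool_rot: [-0.098, -0.245, 0.923, -0.281]
wrist_force: [1.0, -0.8, -1.4]
grip_width: 0.0149
```

```bash
sed -i 's/^MOUTH=.*/MOUTH=np.array([.4722,.2794,.0319])/; s/^OFF=.*/OFF=np.array([.0024,0,.102])/' h.py; cat >> h.py <<'E'
def tipstat():
    o=get_obs(); C=Rt(o); tip=o['ee_pos']+C@OFF; e=tip-MOUTH
    print('tip above mouth mm',e@NB*1000,'lateral tester x,y mm',1000*((e-(e@NB)*NB)@TX),1000*(e@TY),'tilt err deg',np.degrees(np.arccos(-C[:,2]@NB)),'F.N',o['wrist_force']@NB,o['wrist_force'],o['grip_width'])
E
python3 - <<'E'
from h import *
np.set_printoptions(precision=4,suppress=True)
o=get_obs(); print(o['ee_pos']);tipstat()
t=tcp_for(MOUTH+.005*NB,RP); plan(t,RP,n=2)
E
```

```text
[0.482  0.3557 0.1418]
tip above mouth mm 32.09973051118495 lateral tester x,y mm 0.6399050006214029 2.099943108360856 tilt err deg 0.41199115059830804 F.N -1.5138434645055292 [ 1.0317 -0.7634 -1.3705] 0.014877610153853315
0 rot [ 0.14  0.15 -0.05] trav [0.05 0.11 1.36]
1 rot [ 0.14  0.15 -0.05] trav [0.04 0.11 1.36]
```

Request:
{"op": "jog_arm", "data": {
  "rot": [
    [0.1,0.2,0],
    [0.1,0.2,0],
    [0,0,0],
    [0,0,0]
  ],
  "travel": [
    [0.1,0.1,1.4],
    [0.1,0.1,1.4],
    [0,0,0.4],
    [0,0,0]
  ],
  "hand": [1,1,1,1]
}}

```text
time_s: 19.6
ee_pos: [0.4772, 0.3365, 0.1127]
tool_rot: [-0.101, -0.245, 0.922, -0.284]
wrist_force: [0.2, -0.0, -0.4]
grip_width: 0.0152
```

```bash
python3 - <<'E'
from h import *
np.set_printoptions(precision=4,suppress=True)
tipstat(); p,d,c=snap('wrist','w17')
t=tcp_for(MOUTH-.009*NB,RP); plan(t,RP,n=1)
cv2.imwrite('pics/w17a.png',cv2.resize(p[140:240,205:315],None,fx=6,fy=6,interpolation=cv2.INTER_CUBIC)[:,:,::-1])
E
```

```text
tip above mouth mm -2.9154426072534547 lateral tester x,y mm 0.7561358310600516 -1.704442292361737 tilt err deg 0.20768309075574265 F.N -0.29094401887445587 [ 0.2444 -0.0215 -0.3533] 0.015173184094022567
0 rot [ 0.04 -0.2  -0.09] trav [-0.15 -0.02  0.62]
```

View pics/w17a.png

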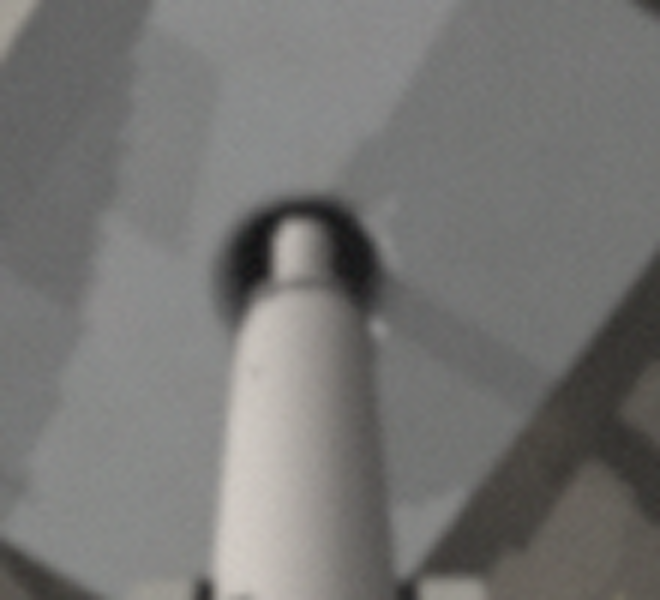

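Request:
{"op": "jog_arm", "data": {
  "rot": [
    [0,-0.2,0],
    [0,0,0],
    [0,0,0]
  ],
  "travel": [
    [-0.1,0,0.6],
    [0,0,0.5],
    [0,0,0.2]
  ],
  "hand": [1,1,1]
}}

```text
time_s: 20.02
ee_pos: [0.4784, 0.3307, 0.1023]
tool_rot: [-0.098, -0.246, 0.922, -0.283]
wrist_force: [-0.2, 2.7, 3.4]
grip_width: 0.0148
```

```bash
python3 - <<'E'
from h import *
tipstat()
E
```

```text
tip above mouth mm -14.755905418659141 lateral tester x,y mm -0.6990358898896886 0.47893300502656916 tilt err deg 0.22107870832157586 F.N 4.281053297213934 [-0.23571047  2.65547222  3.38496166] 0.014836286902841455
```

Contact at 4.3 N and 14.8 mm deep. Push a little more and hold.

Request:
{"op": "jog_arm", "data": {
  "rot": [
    [0,0,0],
    [0,0,0],
    [0,0,0],
    [0,0,0]
  ],
  "travel": [
    [0,0,0.4],
    [0,0,0.3],
    [0,0,0.3],
    [0,0,0.3]
  ],
  "hand": [1,1,1,1]
}}

```text
time_s: 20.52
ee_pos: [0.4827, 0.3318, 0.1005]
tool_rot: [-0.089, -0.248, 0.923, -0.279]
wrist_force: [-2.2, 6.6, 12.6]
grip_width: 0.0152
```

```bash
python3 - <<'E'
from h import *
tipstat()
E
```

```text
tip above mouth mm -15.40099929552084 lateral tester x,y mm -3.58557178186474 6.230773606615372 tilt err deg 1.3821064217362107 F.N 13.958578300234056 [-2.18439808  6.56196316 12.57642765] 0.01521656116130219
```

Request:
{"op": "jog_arm", "data": {
  "rot": [
    [0,0,0],
    [0,0,0],
    [0,0,0]
  ],
  "travel": [
    [0,0,0.15],
    [0,0,0.15],
    [0,0,0.15]
  ],
  "hand": [1,1,1]
}}

```text
time_s: 20.9
ee_pos: [0.4827, 0.3315, 0.1009]
tool_rot: [-0.087, -0.249, 0.924, -0.278]
wrist_force: [-3.6, 4.7, 7.3]
grip_width: 0.0153
```

```bash
python3 - <<'E'
from h import *
np.set_printoptions(precision=4,suppress=True)
tipstat(); o=get_obs(); p,d,c=snap('wrist','w18'); print(o['qpos'])
E
```

```text
tip above mouth mm -15.194049062511198 lateral tester x,y mm -3.5322647587321634 6.66358926024386 tilt err deg 1.665241044290971 F.N 8.536733657060035 [-3.5704  4.7051  7.3284] 0.015292193559492769
[ 1.0983  0.5903 -0.1242  0.2397 -1.4082 -2.249 ]
```

View pics/w18.png

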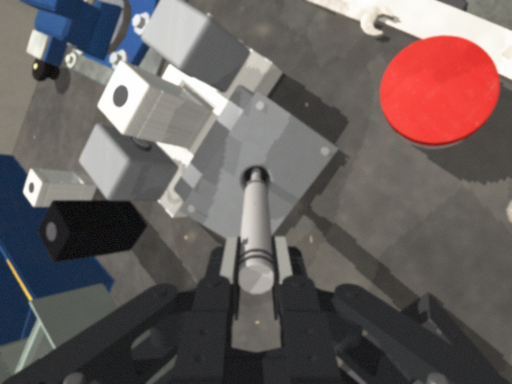

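The button is at the stop: 15 mm deep, held for about 0.8 s at 8–14 N. Withdraw along the bore.

Request:
{"op": "jog_arm", "data": {
  "rot": [
    [0,0,0],
    [0,0,0],
    [0,0,0],
    [0,0,0],
    [0,0,0]
  ],
  "travel": [
    [0,0,-1],
    [0,0,-2],
    [0,0,-3],
    [0,0,-3],
    [0,0,0]
  ],
  "hand": [1,1,1,1,1]
}}

```text
time_s: 21.58
ee_pos: [0.4845, 0.3832, 0.1782]
tool_rot: [-0.087, -0.249, 0.924, -0.278]
wrist_force: [-0.8, -0.3, -2.6]
grip_width: 0.015
```

```bash
python3 - <<'E'
from h import *
np.set_printoptions(precision=4,suppress=True)
tipstat(); o=get_obs(); print(o['ee_pos'],Rt(o)); p,d,c=snap('wrist','w19')
plan([.5148,.4622,.225],toolR(210),n=7)
E
```

```text
tip above mouth mm 77.71733867640765 lateral tester x,y mm -1.852174359860028 4.364864175430087 tilt err deg 1.6059892051020548 F.N -2.3934043351477423 [-0.8326 -0.3261 -2.6494] 0.01503546922892835
[0.4845 0.3832 0.1782] [[-0.8611 -0.5079 -0.0228]
 [-0.4108  0.7216 -0.5572]
 [ 0.2994 -0.4704 -0.8301]]
0 rot [-4.09 -2.61  0.02] trav [-0.64  0.28 -1.22]
1 rot [-4.09 -2.61  0.02] trav [-0.7   0.36 -1.17]
2 rot [-4.09 -2.61  0.02] trav [-0.75  0.44 -1.1 ]
3 rot [-4.09 -2.61  0.02] trav [-0.8   0.52 -1.03]
4 rot [-4.09 -2.61  0.02] trav [-0.84  0.59 -0.96]
5 rot [-4.09 -2.61  0.02] trav [-0.88  0.66 -0.87]
6 rot [-4.09 -2.61  0.02] trav [-0.92  0.72 -0.78]
```

View pics/w19.png

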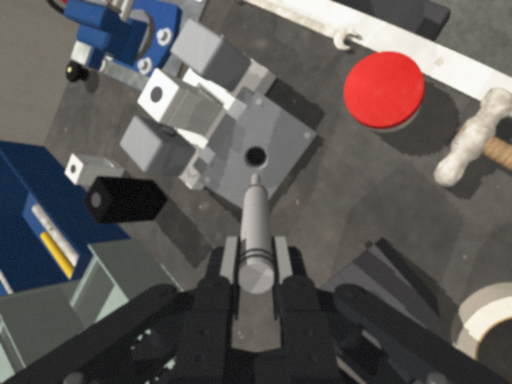

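Request:
{"op": "jog_arm", "data": {
  "rot": [
    [0,0,0],
    [-4.1,-2.6,0],
    [-4.1,-2.6,0],
    [-4.1,-2.6,0],
    [-4.1,-2.6,0],
    [-4.1,-2.6,0],
    [-4.1,-2.6,0],
    [-4.1,-2.6,0],
    [0,0,0],
    [0,0,0]
  ],
  "travel": [
    [0,0,-1.5],
    [-0.6,0.3,-1.2],
    [-0.7,0.4,-1.2],
    [-0.8,0.4,-1.1],
    [-0.8,0.5,-1.0],
    [-0.8,0.6,-1.0],
    [-0.9,0.7,-0.9],
    [-0.9,0.7,-0.8],
    [0,0,0],
    [0,0,0]
  ],
  "hand": [1,1,1,1,1,1,1,1,1,1]
}}

```text
time_s: 22.88
ee_pos: [0.5148, 0.4704, 0.2387]
tool_rot: [-0.003, -0.259, 0.966, 0.003]
wrist_force: [-0.5, 0.5, -1.8]
grip_width: 0.015
```

```bash
python3 - <<'E'
from h import *
np.set_printoptions(precision=4,suppress=True)
o=get_obs(); print(o['ee_pos'],Rt(o)); p,d,c=snap('wrist','w20'); p,d,E,k=load('w20')
plan([.515,.463,.19],R0,n=2)
cv2.imwrite('pics/w20a.png',cv2.resize(p[90:190,200:310],None,fx=6,fy=6,interpolation=cv2.INTER_CUBIC)[:,:,::-1])
P=cloud(d,E,k)
mm=((abs(P[...,2]-.06)<.003)).astype(np.uint8)
for c in cv2.findContours(mm,cv2.RETR_EXTERNAL,cv2.CHAIN_APPROX_NONE)[0]:
  if cv2.contourArea(c)>800: print(cv2.minAreaRect((onplane(c[:,0],E,k,.06)[:,:2]*1000).astype(np.float32)))
E
```

```text
[0.5148 0.4704 0.2387] [[-0.8657 -0.5005 -0.0073]
 [-0.5005  0.8657  0.0049]
 [ 0.0039  0.0079 -1.    ]]
0 rot [ 0.18 -0.32  0.09] trav [ 0.17 -0.35  2.43]
1 rot [ 0.18 -0.32  0.09] trav [ 0.19 -0.34  2.43]
((514.6270141601562, 462.15411376953125), (75.84840393066406, 76.42720794677734), 76.7218246459961)
```

View pics/w20.png

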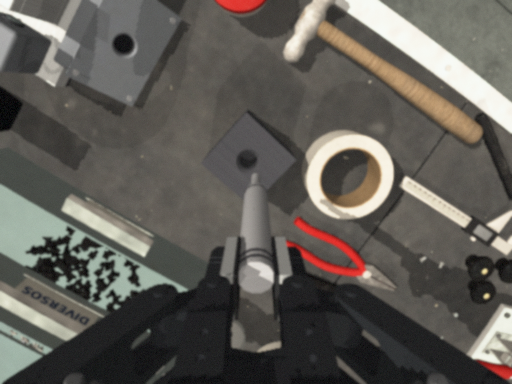

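Request:
{"op": "jog_arm", "data": {
  "rot": [
    [0.2,-0.3,0.1],
    [0.2,-0.3,0.1],
    [0,0,0],
    [0,0,0]
  ],
  "travel": [
    [0.1,-0.3,2.4],
    [0.1,-0.3,2.4],
    [0,0,0.5],
    [0,0,0]
  ],
  "hand": [1,1,1,1]
}}

```text
time_s: 23.42
ee_pos: [0.5149, 0.4648, 0.1822]
tool_rot: [0.001, -0.259, 0.966, -0.002]
wrist_force: [0.5, -0.6, -0.8]
grip_width: 0.0149
```

```bash
cat >> h.py <<'E'
HOLE=np.array([.5146,.4622,.06])
def holestat():
    o=get_obs(); C=Rt(o); tip=o['ee_pos']+C@OFF; e=tip-HOLE
    print('tcp',o['ee_pos'],'tip-hole mm',e*1000,'in tool xy',(C.T@e)[:2]*1000,'toolz',C[:,2],'F',o['wrist_force'],o['grip_width'])
E
python3 - <<'E'
from h import *
np.set_printoptions(precision=4,suppress=True)
holestat()
plan(tcp_for(HOLE+[0,0,.005],toolR(210)),toolR(210),n=2)
E
```

```text
tcp [0.5149 0.4648 0.1822] tip-hole mm [-1.4417  1.0742 20.1717] in tool xy [0.6827 1.555 ] toolz [ 0.0036 -0.0034 -1.    ] F [ 0.5467 -0.5596 -0.7617] 0.014884054053303552
0 rot [-0.14  0.04 -0.  ] trav [-0.04 -0.1   0.76]
1 rot [-0.14  0.04 -0.  ] trav [-0.04 -0.1   0.76]
```

Request:
{"op": "jog_arm", "data": {
  "rot": [
    [-0.2,0,0],
    [0,0,0],
    [0,0,0],
    [0,0,0]
  ],
  "travel": [
    [-0.1,-0.15,0.7],
    [0,0,0.7],
    [0,0,0.2],
    [0,0,0]
  ],
  "hand": [1,1,1,1]
}}

```text
time_s: 23.92
ee_pos: [0.5173, 0.4649, 0.1668]
tool_rot: [0.002, -0.259, 0.966, 0.0]
wrist_force: [-0.0, 0.6, -0.4]
grip_width: 0.0152
```

```bash
python3 - <<'E'
from h import *
np.set_printoptions(precision=4,suppress=True)
holestat(); p,d,c=snap('wrist','w21'); p2,d,c=snap('side','s21'); p3,d,c=snap('scene','c21')
a=cv2.resize(p[130:220,210:300],(400,400),interpolation=cv2.INTER_CUBIC);b=cv2.resize(p2[190:260,165:235],(400,400),interpolation=cv2.INTER_CUBIC)
cv2.imwrite('pics/w21a.png',np.hstack([a,b])[:,:,::-1])
E
```

```text
tcp [0.5173 0.4649 0.1668] tip-hole mm [0.9353 1.6136 4.812 ] in tool xy [-1.6328  0.9264] toolz [ 0.0031  0.0011 -1.    ] F [-0.0361  0.6354 -0.4424] 0.015153564970853914
```

View pics/w21a.png

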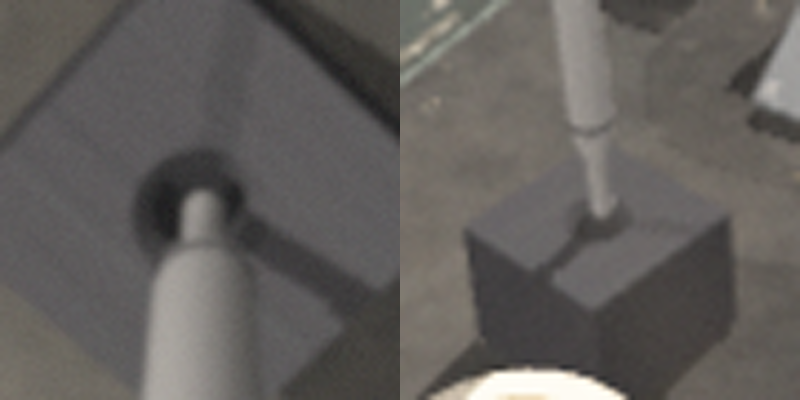

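Request:
{"op": "jog_arm", "data": {
  "rot": [
    [0,0.1,0],
    [0,0,0],
    [0,0,0],
    [0,0,0]
  ],
  "travel": [
    [0.15,-0.1,1.0],
    [0.1,0,1.0],
    [0.1,0,0.7],
    [0,0,0]
  ],
  "hand": [1,1,1,1]
}}

```text
time_s: 24.58
ee_pos: [0.5144, 0.462, 0.1378]
tool_rot: [0.001, -0.259, 0.966, -0.0]
wrist_force: [-0.1, -0.4, -0.8]
grip_width: 0.0147
```

```bash
python3 - <<'E'
from h import *
np.set_printoptions(precision=4,suppress=True)
holestat(); p,d,c=snap('wrist','w22'); p2,d,c=snap('side','s22')
a=cv2.resize(p[130:230,210:310],(400,400),interpolation=cv2.INTER_CUBIC);b=cv2.resize(p2[190:260,165:235],(400,400),interpolation=cv2.INTER_CUBIC)
cv2.imwrite('pics/w22a.png',np.hstack([a,b])[:,:,::-1])
E
```

```text
tcp [0.5144 0.462  0.1378] tip-hole mm [ -2.1197  -1.3819 -24.2401] in tool xy [ 2.5567 -0.1244] toolz [ 0.0013  0.0002 -1.    ] F [-0.1271 -0.3673 -0.7754] 0.01471143595348264
```

View pics/w22a.png

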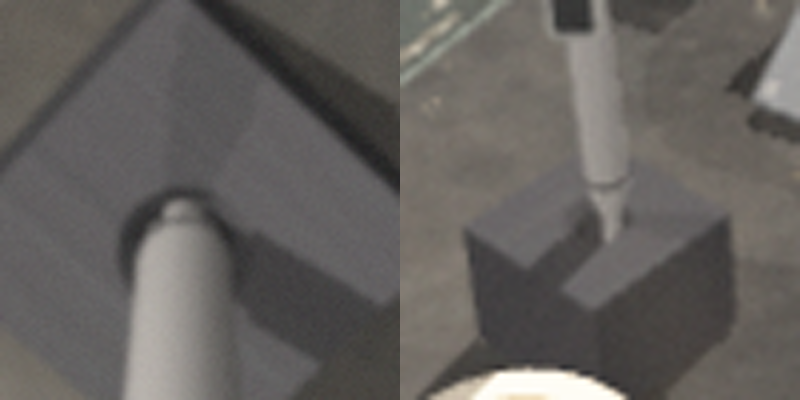

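Request:
{"op": "jog_arm", "data": {
  "rot": [
    [0,0,0],
    [0,0,0],
    [0,0,0],
    [0,0,0]
  ],
  "travel": [
    [-0.25,0,0.1],
    [0,0,0.6],
    [0,0,0.6],
    [0,0,0]
  ],
  "hand": [1,1,1,1]
}}

```text
time_s: 25.18
ee_pos: [0.5173, 0.4639, 0.1253]
tool_rot: [0.001, -0.259, 0.966, 0.0]
wrist_force: [-0.7, 0.6, -1.9]
grip_width: 0.0151
```

```bash
python3 - <<'E'
from h import *
np.set_printoptions(precision=4,suppress=True)
p2,d,c=snap('side','s23'); holestat(); p,d,c=snap('wrist','w23')
a=cv2.resize(p[130:230,210:310],(400,400),interpolation=cv2.INTER_CUBIC);b=cv2.resize(p2[190:260,165:235],(400,400),interpolation=cv2.INTER_CUBIC)
cv2.imwrite('pics/w23a.png',np.hstack([a,b])[:,:,::-1])
E
```

```text
tcp [0.5175 0.4641 0.1256] tip-hole mm [  1.0986   0.9101 -36.3697] in tool xy [-1.2788  0.2282] toolz [ 0.0029  0.002  -1.    ] F [ 0.4804  0.6194 -0.5048] 0.014968913415283482
```

View pics/w23a.png

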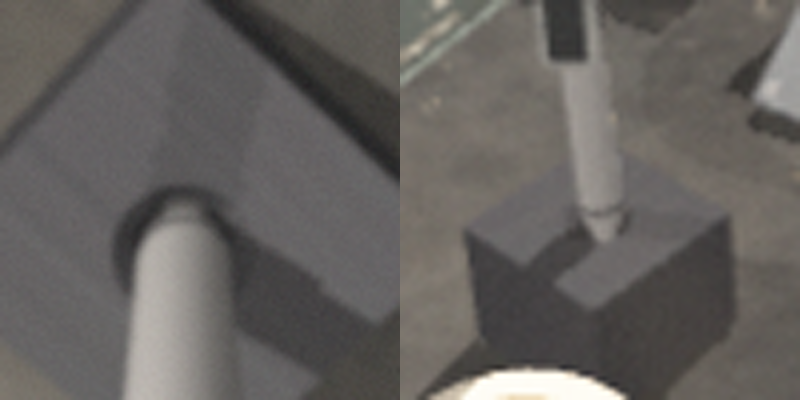

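Request:
{"op": "jog_arm", "data": {
  "rot": [
    [0,0.1,0],
    [0,0,0],
    [0,0,0]
  ],
  "travel": [
    [0,0,0.6],
    [0,0,0.5],
    [0,0,0]
  ],
  "hand": [1,1,1]
}}

```text
time_s: 25.65
ee_pos: [0.5177, 0.4644, 0.1144]
tool_rot: [0.001, -0.259, 0.966, 0.001]
wrist_force: [0.5, -0.8, -1.0]
grip_width: 0.0153
```

```bash
python3 - <<'E'
from h import *
np.set_printoptions(precision=4,suppress=True)
p,d,c=snap('wrist','w24'); holestat()
E
```

```text
tcp [0.5178 0.4645 0.1146] tip-hole mm [  1.3251   1.2659 -47.3832] in tool xy [-1.6505  0.4032] toolz [ 0.0021  0.0019 -1.    ] F [-0.1251 -0.0285 -1.1957] 0.014924136311644078
```

Going in freely, at 47 mm of 54. Continue to the floor.

Request:
{"op": "jog_arm", "data": {
  "rot": [
    [0,0,0],
    [0,0,0],
    [0,0,0]
  ],
  "travel": [
    [0.1,0,0.5],
    [0,0,0.2],
    [0,0,0]
  ],
  "hand": [1,1,1]
}}

```text
time_s: 26.08
ee_pos: [0.5176, 0.4645, 0.1081]
tool_rot: [0.002, -0.259, 0.966, 0.001]
wrist_force: [0.4, -0.6, -0.5]
grip_width: 0.0152
```

```bash
python3 - <<'E'
from h import *
np.set_printoptions(precision=4,suppress=True)
p,d,c=snap('wrist','w25'); holestat()
E
```

```text
tcp [0.5175 0.4645 0.1082] tip-hole mm [  1.2272   1.4204 -53.8261] in tool xy [-1.5189  0.5612] toolz [ 0.0036  0.0032 -1.    ] F [ 0.1421 -0.4194 -0.8922] 0.015522563859564655
```

On the floor. Release and rise straight up.

Request:
{"op": "jog_arm", "data": {
  "rot": [
    [0,0,0],
    [0,0,0],
    [0,0,0],
    [0,0,0],
    [0,0,0],
    [0,0,0],
    [0,0,0],
    [0,0,0],
    [0,0,0]
  ],
  "travel": [
    [0,0,0],
    [0,0,0],
    [0,0,0],
    [0,0,0],
    [0,0,-2],
    [0,0,-4],
    [0,0,-5],
    [0,0,-3],
    [0,0,0]
  ],
  "hand": [-0.5,-0.5,-0.5,-0.5,-0.5,-0.5,-0.5,-0.5,-0.5]
}}

```text
time_s: 27.25
ee_pos: [0.5167, 0.4635, 0.2518]
tool_rot: [0.001, -0.259, 0.966, 0.0]
wrist_force: [0.2, -0.1, -0.4]
grip_width: 0.0636
```

```bash
python3 - <<'E'
from h import *
np.set_printoptions(precision=4,suppress=True)
p,d,c=snap('wrist','w26'); o=get_obs(); print(o['ee_pos'],o['grip_width'],o['wrist_force'])
p,d,E,k=load('w26'); P=cloud(d,E,k)
m=((abs(P[...,2]-.156)<.006)&(np.hypot(P[...,0]-.515,P[...,1]-.462)<.03)); v,u=np.nonzero(m); print(u.mean(),v.mean(),np.median(P[m],axis=0),onplane([[u.mean(),v.mean()]],E,k,.156))
p2,d,c=snap('side','s26');p2,d,c=snap('scene','c26')
E
```

```text
[0.5162 0.4631 0.2502] 0.0644093245104121 [-0.5035 -0.9345  0.0063]
255.67801857585138 181.58513931888544 [0.514  0.4621 0.1557] [[0.5139 0.462  0.156 ]]
```

View pics/w26.png

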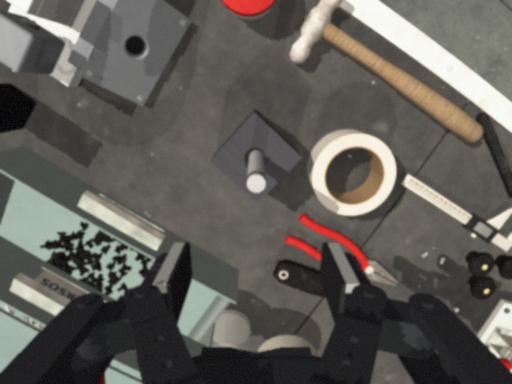

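View pics/s26.png

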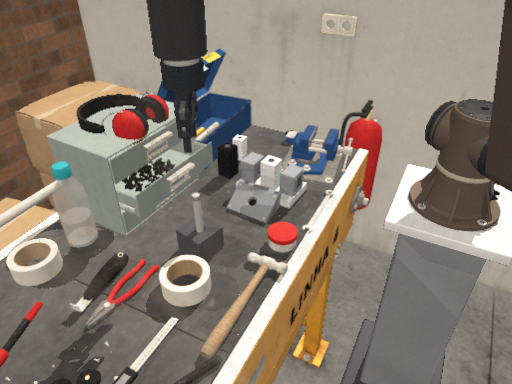

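```bash
python3 - <<'E'
from h import *
np.set_printoptions(precision=4,suppress=True)
for t in('c26','s26'):
    p,d,E,k=load(t); P=cloud(d,E,k); Z=P[...,2]
    m=((abs(Z-.103)<.004)&(np.hypot(P[...,0]-.466,P[...,1]-.177)<.035)).astype(np.uint8)
    c=max(cv2.findContours(m,cv2.RETR_EXTERNAL,cv2.CHAIN_APPROX_NONE)[0],key=cv2.contourArea)
    print(t,cv2.minAreaRect((onplane(c[:,0],E,k,.103)[:,:2]*1000).astype(np.float32)),np.median(Z[m>0]))
    # bore floor depth along normal
    q=(P-MOUTH); h=q@NB; lat=np.linalg.norm(q-h[...,None]*NB,axis=2); s=(lat<.008)&(h>-.02); print('bore depth mm',np.percentile(h[s]*1000,[10,50]))
    q0=load(t.replace('26','0').replace('c0','scene0').replace('s0','side0') if 0 else ('scene0' if t=='c26' else 'side0')); P0=cloud(q0[1],q0[2],q0[3]); q=P0-MOUTH; h=q@NB; lat=np.linalg.norm(q-h[...,None]*NB,axis=2); s=(lat<.008)&(h>-.02); print('  before',np.percentile(h[s]*1000,[10,50]))
    for nm,z,c0,r in(('tin',.038,(.362,.347),.06),('tape',.045,(.508,.558),.08)):
        o=[]
        for PP in(P0,P):
            m=(abs(PP[...,2]-z)<.006)&(np.hypot(PP[...,0]-c0[0],PP[...,1]-c0[1])<r); o.append(np.nanmean(PP[m][:,:2],axis=0))
        print(nm,o)
finish_job()
E
```

```text
c26 ((467.315673828125, 177.87716674804688), (43.38016128540039, 45.814823150634766), 87.62946319580078) 0.10264725512987766
bore depth mm [ -9.8193 369.9094]
  before [-13.9098 -10.6691]
tin [array([0.3499, 0.3583]), array([0.3499, 0.3584])]
tape [array([0.4833, 0.5707]), array([0.4832, 0.5714])]
s26 ((465.77935791015625, 178.37979125976562), (49.29315185546875, 46.895103454589844), 83.90668487548828) 0.10406251958134072
bore depth mm [ -9.8052 418.9239]
  before [-11.502   -9.8809]
tin [array([0.3484, 0.3614]), array([0.3487, 0.3613])]
tape [array([0.4864, 0.5651]), array([0.4863, 0.5653])]
the job is handed in; nothing more can be done
```

I set the reference cell home in the pocket with its clear faces in the light path and let go of it. I then pushed the button down with the stylus, put the stylus back in its hole, and handed the job in at about 27.5 s of the 72 s allowed.

- **Cell:** the top is at z ≈ 0.103 m, as it should be with the cell on the pocket floor. It sits about 1–2 mm off the pocket centre, and the closest view shows it square to the tester within about 1°. I gripped it only on the plain metal faces. My first grip was 13 mm too high and 7 mm off along the face, so I opened and gripped again before lifting.
- **Button:** the stylus tip reached about 15 mm below the panel, which is the stop, and stayed there about 0.8 s at 8–14 N. While I pushed, the tool drifted about 6 mm sideways by calculation. The last picture of the push still showed the tip in the bore, and the stylus came out freely.
- **Stylus:** it stands on the floor of its hole with its top at z ≈ 0.156 m, about 1 mm from where it was, and the gripper has let go.
- **Tin and tape roll:** both read within 1 mm of where they started.

**Checks that were weak or disagreed:** the two far cameras gave the cell's yaw as about +2° and −2° instead of square, with coarse pixels. My depth check of the released button was contaminated by the robot and background. The usable part reads about 9.8 mm deep, which agrees with a button that has sprung back. No direct reading of the button was available.

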